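# Clear the transilluminator and hold its amber cover at the viewing angle

### The arm

A 6-joint arm with a two-finger parallel gripper is mounted at the origin on a cart in front of the work surface, level with it; the furniture and walls round the work are solid. World frame = base frame: x ahead of the robot, y to its left, z up, the work surface at z = 0. Lengths are in m, angles in rad, forces in N, time in s.
With the tool pointing down it reaches from about 0.35 to 0.775 m from the base axis. Payload 7.3 kg.
Tool frame: the origin (TCP) lies at the very end of the fingers, on their centre line; the grasp point (between the pads) lies 19 mm behind it (robot.hold_point_z is the distance from the TCP to the grasp point, in m); z points along the fingers, y is the direction in which the jaws open and shut (so a half turn about z gives the same grasp; the last joint's range is limited). The gripper opens to 92 mm and grips with 3 to 60 N. Pads are 19 mm wide; open, the fingers measure 130 mm over their backs; the gripper's body (75 mm by 190 mm) begins 47 mm behind the grasp point.
Start: joints at [0.955, 0.342, 1.524, -0, 1.275, -0.146], TCP at [0.238, 0.468, 0.193] pointing down, gripper open.
Joint ranges: [-2.53, 2.53], [-0.77, 2.02], [0.04, 2.7], [-1, 4.14], [0.28, 2.66], [-3.11, 3.11]. Speed limits (rad/s): [2.57, 2.57, 3.14, 3.14, 3.14, 3.14].

### API

Orientations are given as [roll, pitch, yaw] about the fixed x, y, z axes, in that order (R = Rz(yaw) Ry(pitch) Rx(roll)).
In Python, from cell import monitor, viewer, robot gives the robot as it stands.
- The arm moves only by the tool move_arm, never from a script. Its argument "deltas" is a list of rows, each an object of numbers: "x", "y", "z": the shift along the tool's x, y, z in m; "wx", "wy", "wz": the turn, a rotation vector about the tool's x, y, z in degrees; "hand": the opening, from 0 (shut) to 1 (fully open). In form: [{"x": .., "y": .., "z": .., "wx": .., "wy": .., "wz": .., "hand": ..}, ...]. A call has 1 to 8 rows; each row is the pose to reach, as a shift and turn from the pose commanded when the call began, along the tool's axes at that moment; what a row does not reach only later rows make up. A row lasts 1/8 s, in which the tool goes at most 62.5 mm and 10.7 degrees, less where a joint would pass 70% of its speed; a pose out of reach is approached as far as the arm can. A call with a gripper value outside its range is refused whole. The fingers move at their own pace and stop on an object; "grip_force" is the grip in N (left out, the last holds). Time passes only in rows, so rows that repeat a pose let the fingers close. It gives the time, the measured TCP pose, the force and the opening at its end, in the units of the state.
- monitor.observe(): the state, without advancing time (a new reading comes with each control period).
- viewer.read_camera(name): name is "side" or "top"; returns the picture (420x560x3 uint8, red, green, blue); there is no depth.
- viewer.camera_params(name): a dict with "camera_matrix" (3x3 intrinsics, pixels), "R" (3x3) and "t" (3): a world point X has camera coordinates R X + t. Camera axes: x right, y down, z forward; pixel columns grow to the right and rows downward; lengths in m; the calibration is good to about 2 mm. A picture is of the moment at which its call begins. camera_params takes no time and is no camera call.
- robot.hand_in(): hands the job in, once; it reports no verdict.
The state is a dict: "time": time; "qpos": joint angles; "qvel": joint speeds; "joint_efforts": joint torques, N m; "tool_pos": TCP position; "tool_rot": TCP orientation; "contact_force": force on the tool from outside, world axes, zero at the start; "torque": the same for the moment, N m; "opening": finger opening in m.
Only numpy, scipy, OpenCV 4.12 (cv2) and the standard library are available. Lean on these libraries where they do the work, as an engineer would, in place of code of your own. Each camera call takes 0.05 s, during which the arm holds its last target. There are 200 camera calls.

### The job

The gel scoop has been left lying on the closed amber cover of the blue-light transilluminator: hang it by its eye on the free peg of the peg stand, without dropping it, and let go. Then take the cover by its bar handle, raise it to 45 degrees from closed, and hold it still there, so that a colleague can look through the amber and lift the gel tray out from under it; its hinge does not stay up by itself, so finish while still holding the cover. Leave the other things on the bench where they are.

Things in the scene. Friction and masses are not known exactly. Their poses are not given: they have to be found in the camera images.
- transilluminator: Fixed instrument, white housing 215 (x) x 265 (y) x 70 mm high with a hinged amber see-through cover on top (flat top face 96 mm above the bench when closed, black frame, 199 x 252 mm). Origin: centre of its underside on the bench; x points from its front panel to its hinge side, y to the left, z up. With the closed cover its handle bar is the highest point, 133 mm above the bench
- cover (a joint): Hinge of the amber cover, rad: 0 closed, grows as the front edge rises, 0.785 = 45 degrees, stop at 1.75. No spring and almost no friction: it falls shut when let go. The cover weighs 0.3 to 0.6 kg; raising it at the handle takes under 4 N. Listed points: cover_hinge and cover_handle
- cover_hinge (a point): Middle of the hinge axis, at the back of the instrument, 84 mm above the bench; its y axis lies along the hinge axis. The x and z axes turn with the cover (closed: as the instrument's)
- cover_handle (a point): Middle of the cover's handle bar: a dark round steel bar 10 mm thick, straight for 80 mm along the hinge direction, standing across the front of the cover. When closed it lies 192 mm in front of the hinge axis and 44 mm above it (bar axis 128 mm above the bench, 32 mm above the cover's top face), with free space below, before and behind it; the bar can turn between the fingers as the cover swings
- peg_stand: Fixed stand: dark foot 110 x 190 x 14 mm, steel post, cross bar along y 217 mm above the bench, 16 mm thick, with two pegs 110 mm apart that slant up at 45 degrees toward its front (-x). A steel spatula hangs on the peg at its -y side; the one at +y is free. Origin: on the bench, 18 mm in front of the cross bar's axis; x points to the back, y to the left, z up
- free_peg (a point): Middle of the free peg: a steel pin 7 mm thick that sticks out 47 mm from the cross bar along (-1, 0, 1) of the stand's frame, root 223 mm and tip 256 mm above the bench; axes as the stand's
- free_peg_tip (a point): Tip of the free peg (a red ball 9.6 mm across), 23 mm beyond the middle
- gel_scoop: Blue plastic gel scoop, 195 mm long, 45 g, loose, lying flat on the cover. Origin: on its underside. Its x axis points along the handle to the eye, z is the face that is up at the start. Handle 14 mm wide, 11 mm thick, from x = -19 to x = 79 mm; blade 53 mm wide with low rims from x = -86 to -30 mm
- scoop_eye (a point): Centre of the scoop's eye: a round ring with an 18 mm hole, 36 mm across outside, 8 mm thick, 88 mm from the origin along x and 4 mm above the underside; the hole runs along the scoop's z
- scoop_grip (a point): Middle of the scoop's handle, 30 mm from the origin along x, 5.5 mm above the underside; a good place to grip it across its 14 mm width, 58 mm from the eye's centre
- bottle: Bystander, to be left alone: clear lab bottle with a yellow screw cap, 68 mm across, 134 mm high. Origin: centre of its underside
- petri_stack: Bystander, to be left alone: stack of Petri dishes, 91 mm across, 48 mm high. Origin: centre of its underside
- timer: Bystander, to be left alone: white wedge-shaped lab timer, 42 x 66 x 32 mm. Origin: centre of its underside
- kit_box: Bystander, to be left alone: blue flat kit box, 70 x 120 x 45 mm. Origin: centre of its underside

How it is judged:
On the way, in this order (a step that is already met when the one before it is completed fails the run):
1. the gel scoop hangs by its eye on the free peg, let go (distance between scoop_eye and free_peg below 0.038 m and angle between gel_scoop's own x axis and vertical below 0.35 rad and contact force between gel_scoop and peg_stand above 0.1 N and contact force between the fingers and gel_scoop below 0.05 N and linear speed of gel_scoop below 0.08 m/s), for 0.3 s.
2. the cover is raised past 34 degrees (value of joint cover above 0.6 rad), for 0.2 s.
At the end, for the whole second after the job is handed in: The fingers still hold the cover (over 0.5 N), still, open at 45 degrees (39 to 51). The scoop hangs by its eye on the free peg (eye within 38 mm of the peg's middle, handle within 20 degrees of vertical), carried by the stand, at rest, not touched by the fingers (all of step 1 and value of joint cover between 0.68 and 0.89 rad and velocity of joint cover between -0.05 and 0.05 rad/s and contact force between the fingers and cover above 0.5 N); the arm keeps its last pose, push and grip.
It fails at once if a bystander is pushed more than 30 mm (distance of any of bottle, petri_stack, timer, kit_box from where it was at the start of the episode above 0.03 m).
It fails at once if the gel scoop is dropped to the bench (height (world z) of gel_scoop below 0.06 m).
It also fails if it takes over 67 s, if anything falls off the work surface, if the arm or the gripper's body presses on something with over 40 N, if the wrist force passes 120 N, or if a joint passes its speed limit or range.

## Working session

There is one attempt and no reset: what is moved stays moved. The work goes in short steps, Python scripts to look and compute and a tool call to move; the robot and the scene stay as the last step left them, time stands still between calls to the robot, and variables do not carry over. Pictures are saved under pics/ and viewed, about 8 in all and at most 12, crops included, and the job is handed in when it is done.

Besides the shell and the picture viewer there is one more tool, called after "Call:" in YAML: its name, and indented under it one key for each argument. move_arm: Moves the arm, as the interface text tells. Its arguments: {"type":"object","properties":{"deltas":{"type":"array","items":{"type":"object","properties":{"x":{"type":"number"},"y":{"type":"number"},"z":{"type":"number"},"wx":{"type":"number"},"wy":{"type":"number"},"wz":{"type":"number"},"hand":{"type":"number"}}}},"grip_force":{"type":"number"}},"required":["deltas"]}

```bash
mkdir -p pics; ls; python3 - <<'E'
from cell import monitor, viewer, robot
import cv2, numpy as np
for n in("side","top"):
    im=viewer.read_camera(n); cv2.imwrite(f"pics/{n}0.png",im[:,:,::-1])
    p=viewer.camera_params(n); print(n,{k:np.round(v,4).tolist() for k,v in p.items()})
print(monitor.observe())
E
```

```text
pics
side {'camera_matrix': [[475.2506, 0.0, 274.0138], [0.0, 475.2506, 204.7097], [0.0, 0.0, 1.0]], 'R': [[-0.9351, -0.3542, -0.0124], [-0.1975, 0.5499, -0.8115], [0.2942, -0.7564, -0.5842]], 't': [0.5168, 0.2255, 1.9685]}
top {'camera_matrix': [[466.387, 0.0, 297.5578], [0.0, 466.387, 208.6068], [0.0, 0.0, 1.0]], 'R': [[-0.1037, -0.9946, -0.004], [-0.7854, 0.0843, -0.6132], [0.6102, -0.0605, -0.7899]], 't': [0.1273, 0.5226, 1.5227]}
{'time': 0.1, 'qpos': array([ 9.54994143e-01,  3.42642523e-01,  1.52492220e+00, -1.48136752e-05,
        1.27541121e+00, -1.45975040e-01]), 'qvel': array([-0.00075536, -0.0010776 , -0.00286668, -0.0008717 , -0.00073572,
       -0.00082639]), 'joint_efforts': array([ 2.32800725e-03, -4.32001448e+01, -2.44695961e+01,  7.20003457e-02,
        5.26531076e-02, -8.00424687e-05]), 'tool_pos': array([0.23741553, 0.46778642, 0.19241971]), 'tool_rot': array([-3.14022202e+00, -1.87193557e-04,  2.67176970e+00]), 'contact_force': array([-0.5276848 ,  0.16785254,  0.0413311 ]), 'torque': array([ 0.0389585 ,  0.01357485, -0.01302073]), 'opening': 0.09199577436684228}
```

View pics/side0.png

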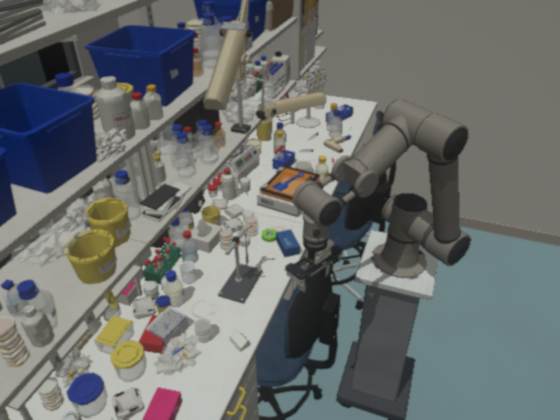

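View pics/top0.png

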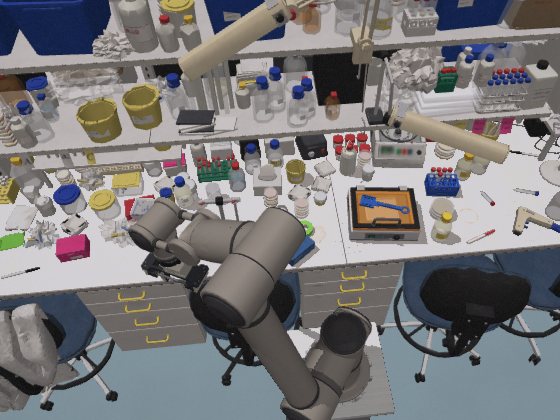

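The side view shows the instrument at about (290,188), with the arm hiding its front, and the peg stand at (240,270). The top view shows the instrument at (384,212), with the scoop's blade near (368,199) and its eye near (407,209). The stand, near (225,200), is partly hidden.

```bash
python3 - <<'E'
import cv2, numpy as np
t=cv2.imread("pics/top0.png"); s=cv2.imread("pics/side0.png")
a=cv2.resize(t[175:250,335:435],(800,600),interpolation=cv2.INTER_CUBIC)
cv2.imwrite("pics/c1.png",a)
b=cv2.resize(s[155:305,200:350],(600,600),interpolation=cv2.INTER_CUBIC)
cv2.imwrite("pics/c2.png",b)
E
```

```text
(no output)
```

View pics/c1.png

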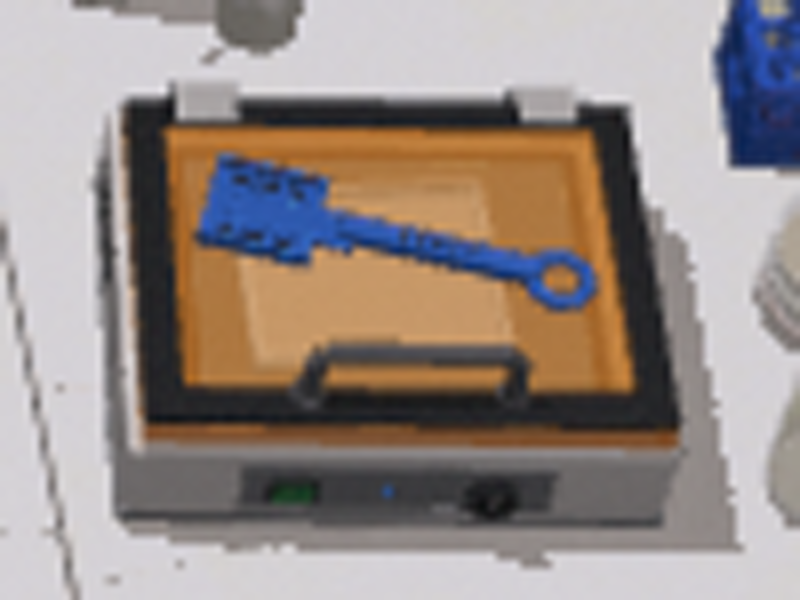

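View pics/c2.png

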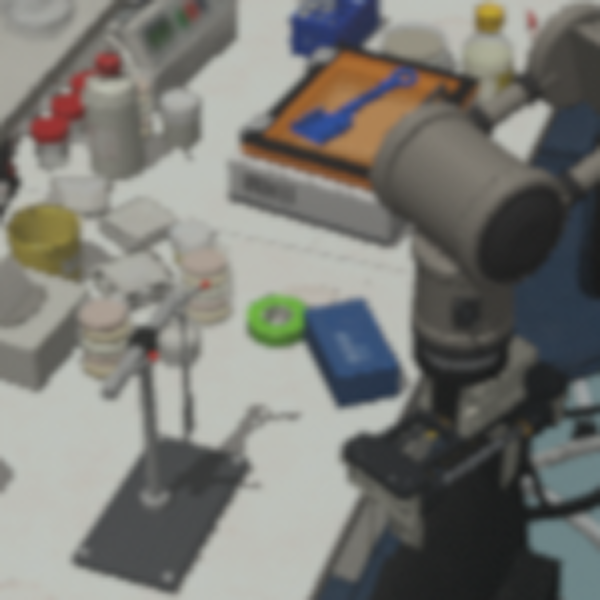

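The crops show the free peg's red tip at side pixel ~(237.6,243.4), with the spatula on the other peg at ~(251,226). In the top view the handle bar spans (375.6,219)-(400.6,219), the eye's centre is at ~(405,210), and the blade is left and back.

```bash
cat > h.py <<'E'
from cell import monitor, viewer, robot
import cv2, numpy as np
from scipy.spatial.transform import Rotation as Ro
def ray(n,uv):
    p=viewer.camera_params(n);K,R,t=(np.array(p[k]) for k in("camera_matrix","R","t"))
    d=R.T@np.linalg.solve(K,[uv[0],uv[1],1.]); return -R.T@t,d/np.linalg.norm(d)
def onz(n,uv,z):
    o,d=ray(n,uv); return o+d*(z-o[2])/d[2]
def tri(a,b):
    (o1,d1),(o2,d2)=ray("top",a),ray("side",b)
    s=np.linalg.lstsq(np.c_[d1,-d2],o2-o1,rcond=None)[0]
    P,Q=o1+d1*s[0],o2+d2*s[1]; return (P+Q)/2,np.linalg.norm(P-Q)
def proj(n,X):
    p=viewer.camera_params(n);K,R,t=(np.array(p[k]) for k in("camera_matrix","R","t"))
    c=K@(R@np.array(X)+t); return c[:2]/c[2]
def red(n,lo=(0,130,90)):
    im=cv2.cvtColor(viewer.read_camera(n),cv2.COLOR_RGB2HSV)
    return cv2.inRange(im,lo,(6,255,255))|cv2.inRange(im,(174,)+tuple(lo[1:]),(180,255,255))
def blobs(m,box):
    u0,v0,u1,v1=box; k=cv2.connectedComponentsWithStats(m[v0:v1,u0:u1].copy())
    return [(np.round(c+[u0,v0],2).tolist(),int(s[4])) for c,s in zip(k[3][1:],k[2][1:])]
def tool():
    s=monitor.observe(); return s["tool_pos"],Ro.from_euler("xyz",s["tool_rot"]).as_matrix(),s
def delta(P,Rt):  # shift and rotvec (deg) in tool axes to reach tcp pose
    p,R,_=tool(); return np.round(R.T@(np.array(P)-p),4),np.round(np.degrees(Ro.from_matrix(R.T@Rt).as_rotvec()),1)
E
python3 - <<'E'
from h import *
f=lambda u,v:(335+(u+.5)/8-.5,175+(v+.5)/8-.5)
C=[onz("top",f(*c),.096) for c in((125,102),(630,107),(680,425),(147,422))]
print("cover BL BR FR FL",np.round(C,4).tolist())
print("bar",[np.round(onz("top",f(*c),.128),4).tolist() for c in((325,352),(525,352))])
im=cv2.cvtColor(cv2.imread("pics/top0.png"),cv2.COLOR_BGR2HSV)
m=cv2.inRange(im,(105,140,60),(125,255,255)); v,u=np.nonzero(m[190:222,355:415]); 
X=np.array([onz("top",(a+355,b+190),.101) for a,b in zip(u,v)])[:,:2]
print("blue n",len(X)); eye=onz("top",f(562,279),.104)[:2]
r=np.linalg.norm(X-eye,axis=1); H=X[(r>.025)&(r<.10)]
vx,vy,x0,y0=cv2.fitLine(H.astype(np.float32),cv2.DIST_L2,0,.001,.001).ravel()
print("eye",eye,"handle mid",H.mean(0),"dir",vx,vy,"yaw",np.degrees(np.arctan2(vy,vx)),"line dist eye",np.cross([vx,vy],eye-[x0,y0]))
b=(237.6,243.4); P=onz("side",b,.256); print("tip",P,"top px",proj("top",P))
mt,ms=red("top"),red("side")
print("side",blobs(ms,(225,215,265,255)),"top",blobs(mt,(195,150,265,250)))
# stand foot corners in side
g=lambda u,v:(200+(u+.5)/4-.5,155+(v+.5)/4-.5)
print("foot",[np.round(onz("side",g(*c),.014),3).tolist() for c in((172,438),(250,463),(178,588),(75,560))])
E
```

```text
cover BL BR FR FL [[0.6825, -0.156, 0.096], [0.6522, -0.4069, 0.096], [0.4584, -0.3803, 0.096], [0.4867, -0.1323, 0.096]]
bar [[0.4951, -0.2148, 0.128], [0.4852, -0.3072, 0.128]]
blue n 240
eye [ 0.54318585 -0.34354702] handle mid [ 0.56914985 -0.28830815] dir 0.3936608 0.91925573 yaw 66.81752 line dist eye 0.002122176802890445
tip [0.53226503 0.40584393 0.256     ] top px [201.86125603 203.35124637]
side [([237.5, 243.0], 2)] top [([232.15, 156.23], 13), ([217.71, 158.0], 7), ([228.0, 158.0], 7), ([198.12, 158.88], 8), ([203.5, 161.61], 18), ([213.0, 158.71], 7), ([208.21, 163.43], 14), ([234.75, 164.98], 53), ([218.71, 164.0], 7), ([198.88, 165.88], 8), ([233.0, 201.0], 5), ([201.2, 203.4], 5)]
foot [[0.59, 0.262, 0.014], [0.501, 0.269, 0.014], [0.502, 0.447, 0.014], [0.608, 0.448, 0.014]]<stdin>:12: DeprecationWarning: Arrays of 2-dimensional vectors are deprecated. Use arrays of 3-dimensional vectors instead. (deprecated in NumPy 2.0)
```

```bash
cat >> h.py <<'E'
def down(yaw_x):  # tool pointing down, tool x at this yaw (deg)
    return Ro.from_euler("xyz",[180,0,yaw_x],degrees=True).as_matrix()
E
python3 - <<'E'
from h import *
print("free",tri((201.2,203.4),(237.5,243.0)))
for p in [(201.2,203.4),(233,201)]: print(onz("top",p,.256))
print(onz("side",(237.5,243.0),.256),onz("side",(200+205.5/4-.5,155+285.5/4-.5),.256))
print(delta([.566,-.290,.215],down(67)))
E
```

```text
free (array([0.53108999, 0.40756664, 0.25875314]), np.float64(0.0016528980597475481))
[0.53229256 0.40812621 0.256     ]
[0.53121299 0.29797817 0.256     ]
[0.53348841 0.40398797 0.256     ] [0.52719425 0.29858333 0.256     ]
(array([-0.636 , -0.5271, -0.022 ]), array([-0. ,  0. , 86.1]))
```

Call:
move_arm:
  deltas:
    - {"x":-0.08,"y":-0.066,"z":-0.022,"wz":10.7,"hand":0.4}
    - {"x":-0.16,"y":-0.132,"z":-0.022,"wz":21.5}
    - {"x":-0.24,"y":-0.2,"z":-0.022,"wz":32}
    - {"x":-0.3,"y":-0.25,"z":-0.022,"wz":43}
    - {"x":-0.36,"y":-0.3,"z":-0.022,"wz":53}
    - {"x":-0.42,"y":-0.35,"z":-0.022,"wz":64}
    - {"x":-0.48,"y":-0.4,"z":-0.022,"wz":75}
    - {"x":-0.54,"y":-0.45,"z":-0.022,"wz":86}

```text
schema error: expected keys x, y, z, wx, wy, wz, hand
```

```bash
python3 - <<'E'
from h import *
print(tool()[2]["time"],tool()[0],delta([.566,-.290,.215],down(67)))
E
```

```text
0.2 [0.23748092 0.46792123 0.1925923 ] (array([-0.636 , -0.5271, -0.022 ]), array([-0. ,  0. , 86.1]))
```

All keys are needed in each row.

Call:
move_arm:
  deltas:
    - {"x":-0.636,"y":-0.527,"z":-0.022,"wx":0,"wy":0,"wz":86,"hand":0.4}
    - {"x":-0.636,"y":-0.527,"z":-0.022,"wx":0,"wy":0,"wz":86,"hand":0.4}
    - {"x":-0.636,"y":-0.527,"z":-0.022,"wx":0,"wy":0,"wz":86,"hand":0.4}
    - {"x":-0.636,"y":-0.527,"z":-0.022,"wx":0,"wy":0,"wz":86,"hand":0.4}
    - {"x":-0.636,"y":-0.527,"z":-0.022,"wx":0,"wy":0,"wz":86,"hand":0.4}
    - {"x":-0.636,"y":-0.527,"z":-0.022,"wx":0,"wy":0,"wz":86,"hand":0.4}
    - {"x":-0.636,"y":-0.527,"z":-0.022,"wx":0,"wy":0,"wz":86,"hand":0.4}
    - {"x":-0.636,"y":-0.527,"z":-0.022,"wx":0,"wy":0,"wz":86,"hand":0.4}

```text
time: 1.2
tool_pos: [0.4369, 0.0075, 0.2065]
tool_rot: [3.141, -0.0, 1.165]
contact_force: [0.6, 1.5, -0.9]
opening: 0.0365
```

```bash
python3 - <<'E'
from h import *
print(tool()[2]["time"],tool()[0],delta([.566,-.290,.215],down(67)))
E
```

```text
1.2 [0.43692568 0.00753492 0.20653155] (array([-0.2225,  0.236 , -0.0085]), array([ 0. , -0. , -0.2]))
```

Call:
move_arm:
  deltas:
    - {"x":-0.222,"y":0.236,"z":-0.008,"wx":0,"wy":0,"wz":0,"hand":0.4}
    - {"x":-0.222,"y":0.236,"z":-0.008,"wx":0,"wy":0,"wz":0,"hand":0.4}
    - {"x":-0.222,"y":0.236,"z":-0.008,"wx":0,"wy":0,"wz":0,"hand":0.4}
    - {"x":-0.222,"y":0.236,"z":-0.008,"wx":0,"wy":0,"wz":0,"hand":0.4}
    - {"x":-0.222,"y":0.236,"z":-0.008,"wx":0,"wy":0,"wz":0,"hand":0.4}
    - {"x":-0.222,"y":0.236,"z":-0.008,"wx":0,"wy":0,"wz":0,"hand":0.4}
    - {"x":-0.222,"y":0.236,"z":-0.008,"wx":0,"wy":0,"wz":0,"hand":0.4}

```text
time: 2.08
tool_pos: [0.5674, -0.2868, 0.2134]
tool_rot: [-3.14, -0.001, 1.171]
contact_force: [1.0, 0.5, -0.2]
opening: 0.0367
```

```bash
python3 - <<'E'
from h import *
print(tool()[2]["time"],tool()[0],delta([.566,-.290,.100],down(67)))
im=viewer.read_camera("side"); cv2.imwrite("pics/s1.png",cv2.resize(im[150:290,200:340],(560,560),interpolation=cv2.INTER_CUBIC)[:,:,::-1])
E
```

```text
2.075 [ 0.56735694 -0.28676536  0.2134081 ] (array([-0.0036,  0.0002,  0.1134]), array([-0.1, -0. ,  0.1]))
```

View pics/s1.png

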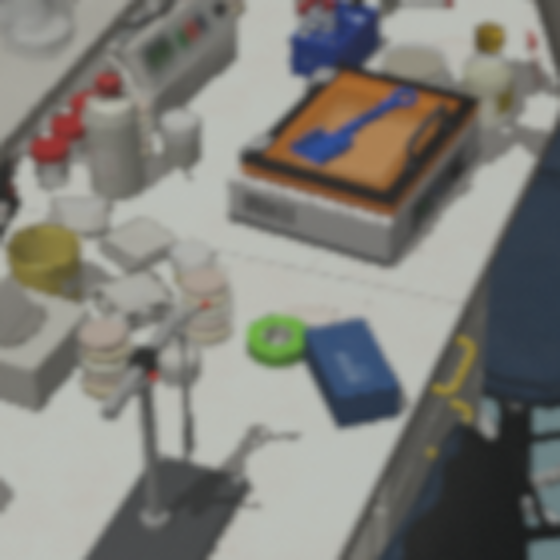

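The arm is missing from this side view, though the gripper should appear above the instrument. I'll check the projection and both current pictures.

```bash
python3 - <<'E'
from h import *
print(proj("side",[.2374,.468,.192]),proj("side",tool()[0]),proj("top",tool()[0]),proj("side",[.543,-.3435,.1]))
a=viewer.read_camera("side");b=viewer.read_camera("top")
cv2.imwrite("pics/st1.png",np.vstack([a[60:360],b[60:360]])[:,:,::-1])
print(tool()[2]["qpos"],tool()[2]["time"])
E
```

```text
[312.29852513 289.40974113] [292.13575418 158.34667354] [393.12083601 187.36135283] [300.42148408 173.74959578]
[-5.86342288e-01  5.37374589e-01  1.15255664e+00  4.02128653e-04
  1.45196292e+00 -1.88783446e-01] 2.225
```

View pics/st1.png

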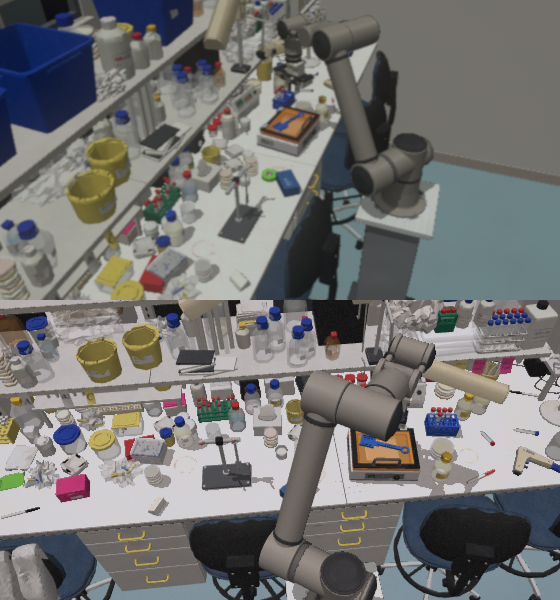

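```bash
python3 - <<'E'
from h import *
a=viewer.read_camera("side")[90:190,240:340];b=viewer.read_camera("top")[110:210,350:450]
r=lambda i:cv2.resize(i,(400,400),interpolation=cv2.INTER_CUBIC)
a,b=r(a),r(b)
pa=(proj("side",tool()[0])-[240,90])*4; pb=(proj("top",tool()[0])-[350,110])*4
for i,p in((a,pa),(b,pb)): cv2.drawMarker(i,tuple(int(v) for v in p),(0,255,0),0,16)
cv2.imwrite("pics/st2.png",np.hstack([a,b])[:,:,::-1])
E
```

```text
(no output)
```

View pics/st2.png

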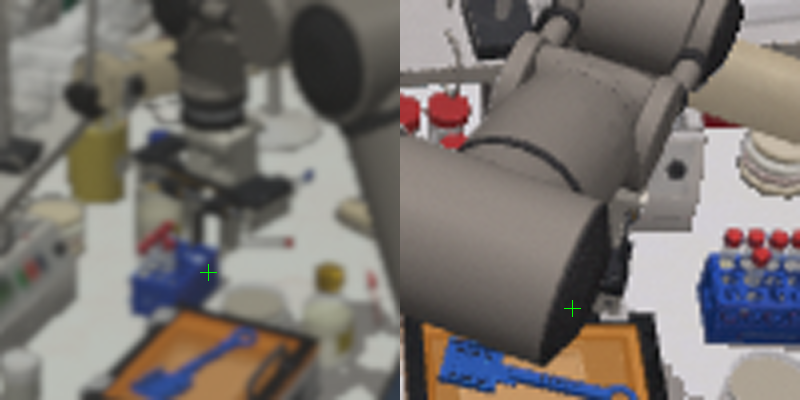

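The fingertips seem to sit about 8 px above their projected TCP in the side view. I'll descend partway and use image differences to settle it.

```bash
python3 - <<'E'
from h import *
for n in("side","top"): np.save(f"pics/{n}_a.npy",viewer.read_camera(n))
E
```

Call:
move_arm:
  deltas:
    - {"x":-0.003,"y":0.0,"z":0.03,"wx":0,"wy":0,"wz":0,"hand":0.4}
    - {"x":-0.003,"y":0.0,"z":0.06,"wx":0,"wy":0,"wz":0,"hand":0.4}
    - {"x":-0.003,"y":0.0,"z":0.06,"wx":0,"wy":0,"wz":0,"hand":0.4}

```text
time: 2.8
tool_pos: [0.5652, -0.2882, 0.1523]
tool_rot: [-3.137, -0.001, 1.172]
contact_force: [0.0, 0.4, -0.1]
opening: 0.0368
```

```bash
python3 - <<'E'
from h import *
print(tool()[0]); o=[]
for n,(u0,v0) in(("side",(240,90)),("top",(350,130))):
    b=viewer.read_camera(n); a=np.load(f"pics/{n}_a.npy")
    d=(np.abs(a.astype(int)-b).max(2)>25); 
    print(n,proj(n,tool()[0]))
    c=cv2.resize(b[v0:v0+100,u0:u0+100],(400,400),interpolation=cv2.INTER_CUBIC)
    dd=cv2.resize((d[v0:v0+100,u0:u0+100]*255).astype(np.uint8),(400,400),interpolation=cv2.INTER_NEAREST)
    cv2.drawContours(c,cv2.findContours(dd,0,1)[0],-1,(255,0,255),1)
    cv2.drawMarker(c,tuple(int(v) for v in (proj(n,tool()[0])-[u0,v0])*4),(0,255,0),0,16); o.append(c)
cv2.imwrite("pics/st3.png",np.hstack(o)[:,:,::-1])
E
```

```text
[ 0.56523848 -0.28815587  0.15233406]
side [292.42260931 168.94413998]
top [391.65424111 197.37612059]
```

View pics/st3.png

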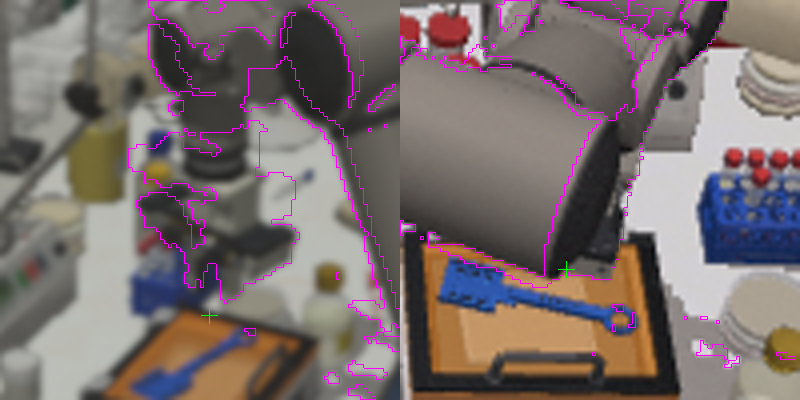

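Side tips appear at about (292.8,163.8) against the predicted (292.4,168.9). The column agrees and the row is about 5 px too high. A low-contrast tip could cause that, so I'll redo it with a lower difference threshold and check the base projection.

```bash
python3 - <<'E'
from h import *
n1=viewer.read_camera("side").astype(int);n2=viewer.read_camera("side").astype(int)
print("noise",np.abs(n1-n2).max(), np.abs(n1-n2).mean())
a=np.load("pics/side_a.npy").astype(int)
d=np.abs(a-n1).max(2)
print("rows 155-174, cols 280-308")
for v in range(155,175): print(v,' '.join(f"{x:3d}" for x in d[v,280:308]))
print("base",proj("side",[0,0,0]),proj("top",[0,0,0]))
b=viewer.read_camera("top").astype(int); d=np.abs(b-np.load("pics/top_a.npy").astype(int)).max(2)
print("top rows 180-206, cols 380-410")
for v in range(180,207): print(v,' '.join(f"{x:3d}" for x in d[v,380:412]))
E
```

```text
noise 26 0.36509637188208616
rows 155-174, cols 280-308
155   2   1   1   1   2  11  28  50  76  98  90  58  29  27  56  99 121 124 123 121 109  94  88  97 106 106 105 101
156   0   1   1   1   2  13  29  34  57  76  65  35  12  14  49  93 113 115 113 109  98  88  92 104 110 104  95  79
157   0   1   1   0   3  16  33  40  44  55  46  20   5  11  45  85 105 109 108 103  89  82  91 102 100  84  63  40
158   1   0   1   1   3  16  39  50  36  42  37  13   3   8  35  73  94 101 105 100  80  70  79  80  64  41  23  11
159   1   1   1   1   1  13  37  52  40  32  34  15   3   3  23  50  69  87 101  93  63  46  46  38  23  11   5   2
160   1   1   1   1   1   6  27  44  37  27  31  15   4   4  17  36  55  80  94  80  44  20  16  11   6   2   1   0
161   0   0   1   0   0   2  15  31  29  20  20  11   2   5  18  38  61  80  84  64  29   8   3   2   1   1   1   0
162   0   1   1   0   1   1   5  16  16   8   8   3   1   8  24  43  59  68  64  46  20   5   1   1   0   1   1   1
163   1   1   1   0   1   1   2   4   5   3   2   0   1   9  30  47  47  46  41  25   9   2   1   1   1   1   1   1

[... 4231 characters left out ...]
   2   2   0   1   1   2   1   1   4   4
202   2   0   2   5   5   9   6   2   2   3   1   2   2   2   1   1   1   2   1   1   1   1   1   2   2   1   1   1   2   1   1   2
203   3   2   2   2   2   1   1   1   1   1   1   2   1   0   1   2   0   1   3   1   0   2   2   2   0   2   2   0   1   0   1   3
204   1   2   2   1   3   2   1   0   1   2   2   1   1   1   2   2   1   2   2   1   1   2   0   3   1   1   1   2   1   1   2   2
205   2   1   1   2   3   3   1   1   0   4   3   1   1   2   2   2   3   1   1   3   1   2   0   2   2   2   1   1   3   1   1   3
206   1   2   1   1   1   3   2   1   0   0   1   5   2   1   3   2   1   1   2   2   1   1   3   3  41  46  21   3   1   1   2   1
```

```bash
python3 - <<'E'
from h import *
S0=np.array([.2374,.4678,.1924]); c=tool()[0]
J=lambda yaw:np.array([np.sin(yaw),-np.cos(yaw),0])
o=[]
for n,f,P,h,yaw in(("side","side0",S0,.046,2.672),("top","top0",S0,.046,2.672),("side",None,c,.0184,1.17),("top",None,c,.0184,1.17)):
    im=cv2.imread(f"pics/{f}.png") if f else viewer.read_camera(n)[:,:,::-1].copy()
    p=proj(n,P); u0,v0=(p-[33,32]).astype(int)
    k=cv2.resize(im[v0:v0+50,u0:u0+66],(396,300),interpolation=cv2.INTER_CUBIC)
    for Q in(P,P+h*J(yaw),P-h*J(yaw),P+[0,0,.066]):
        q=(proj(n,Q)-[u0,v0]+.5)*6; cv2.drawMarker(k,tuple(int(v) for v in q),(0,255,0),0,10)
    o.append(k)
cv2.imwrite("pics/st4.png",np.vstack([np.hstack(o[:2]),np.hstack(o[2:])]))
E
```

```text
(no output)
```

View pics/st4.png

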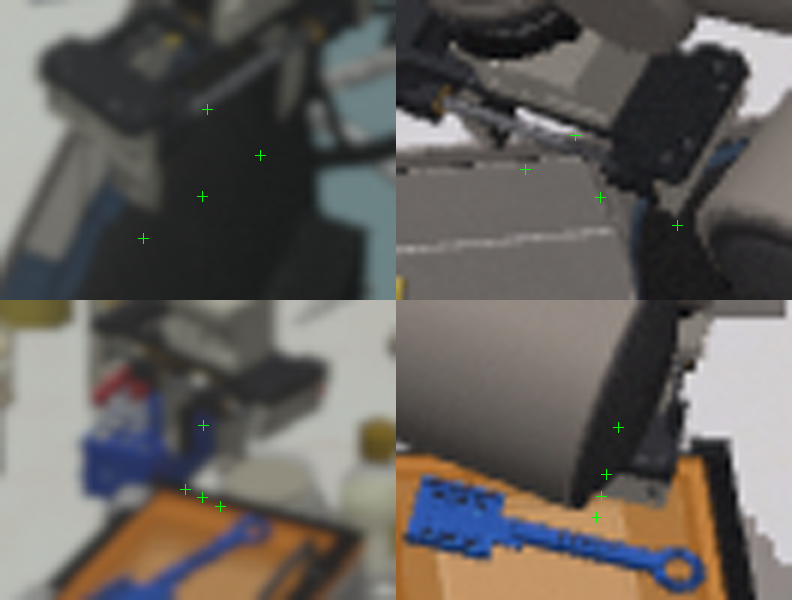

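The tips look about 25 mm higher than the reported TCP in both views, while the horizontal position fits. I'll settle it by touch, descending in small steps over the handle and watching the force.

Call:
move_arm:
  deltas:
    - {"x":-0.001,"y":0.0,"z":0.02,"wx":0,"wy":0,"wz":0,"hand":0.4}
    - {"x":-0.001,"y":0.0,"z":0.035,"wx":0,"wy":0,"wz":0,"hand":0.4}
    - {"x":-0.001,"y":0.0,"z":0.042,"wx":0,"wy":0,"wz":0,"hand":0.4}
    - {"x":-0.001,"y":0.0,"z":0.046,"wx":0,"wy":0,"wz":0,"hand":0.4}
    - {"x":-0.001,"y":0.0,"z":0.048,"wx":0,"wy":0,"wz":0,"hand":0.4}
    - {"x":-0.001,"y":0.0,"z":0.048,"wx":0,"wy":0,"wz":0,"hand":0.4}

```text
time: 3.9
tool_pos: [0.5663, -0.2905, 0.1066]
tool_rot: [3.141, 0.0, 1.172]
contact_force: [0.9, -0.2, 0.2]
opening: 0.0364
```

```bash
python3 - <<'E'
from h import *
c=tool()[0]; print(tool()[2]["time"],c); J=np.array([np.sin(1.17),-np.cos(1.17),0]); o=[]
for n in("side","top"):
    im=viewer.read_camera(n)[:,:,::-1].copy(); p=proj(n,c); u0,v0=(p-[33,32]).astype(int)
    k=cv2.resize(im[v0:v0+50,u0:u0+66],(396,300),interpolation=cv2.INTER_CUBIC)
    for Q in(c,c+.0184*J,c-.0184*J):
        q=(proj(n,Q)-[u0,v0]+.5)*6; cv2.drawMarker(k,tuple(int(v) for v in q),(0,255,0),0,8)
    o.append(k)
cv2.imwrite("pics/st5.png",np.hstack(o))
E
```

```text
3.9 [ 0.56628885 -0.29045235  0.10658177]
```

View pics/st5.png

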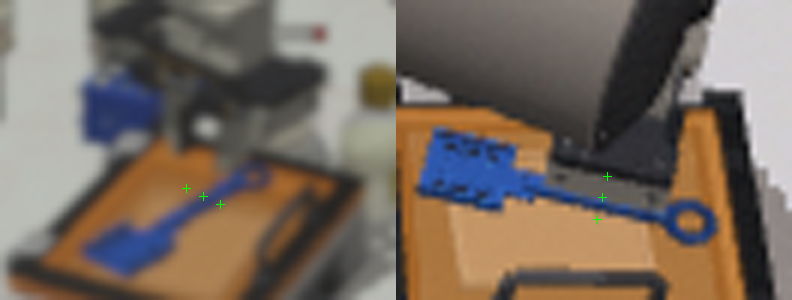

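The fingertips are still clearly above the cover: side tips are at crop (180,140) and (225,165), against marks at (186,188) and (220,205). I'll keep descending and watch the force.

Call:
move_arm:
  deltas:
    - {"x":0,"y":0,"z":0.003,"wx":0,"wy":0,"wz":0,"hand":0.4}
    - {"x":0,"y":0,"z":0.006,"wx":0,"wy":0,"wz":0,"hand":0.4}
    - {"x":0,"y":0,"z":0.008,"wx":0,"wy":0,"wz":0,"hand":0.4}
    - {"x":0,"y":0,"z":0.01,"wx":0,"wy":0,"wz":0,"hand":0.4}
    - {"x":0,"y":0,"z":0.012,"wx":0,"wy":0,"wz":0,"hand":0.4}
    - {"x":0,"y":0,"z":0.013,"wx":0,"wy":0,"wz":0,"hand":0.4}

```text
time: 4.75
tool_pos: [0.5661, -0.2904, 0.0932]
tool_rot: [-3.141, -0.0, 1.172]
contact_force: [-0.8, 0.1, -0.1]
opening: 0.0365
```

No contact at a reported 0.093, below the cover top, so the reported TCP is low relative to the real fingertips.

Call:
move_arm:
  deltas:
    - {"x":0,"y":0,"z":0.002,"wx":0,"wy":0,"wz":0,"hand":0.4}
    - {"x":0,"y":0,"z":0.004,"wx":0,"wy":0,"wz":0,"hand":0.4}
    - {"x":0,"y":0,"z":0.006,"wx":0,"wy":0,"wz":0,"hand":0.4}
    - {"x":0,"y":0,"z":0.008,"wx":0,"wy":0,"wz":0,"hand":0.4}
    - {"x":0,"y":0,"z":0.01,"wx":0,"wy":0,"wz":0,"hand":0.4}
    - {"x":0,"y":0,"z":0.012,"wx":0,"wy":0,"wz":0,"hand":0.4}

```text
time: 5.5
tool_pos: [0.5661, -0.2904, 0.0812]
tool_rot: [3.142, -0.0, 1.172]
contact_force: [0.4, 0.2, 0.8]
opening: 0.0368
```

```bash
python3 - <<'E'
from h import *
c=tool()[0]; print(tool()[2]["time"],c); J=np.array([np.sin(1.17),-np.cos(1.17),0]); o=[]
for n in("side","top"):
    im=viewer.read_camera(n)[:,:,::-1].copy(); p=proj(n,c); u0,v0=(p-[33,32]).astype(int)
    k=cv2.resize(im[v0:v0+50,u0:u0+66],(396,300),interpolation=cv2.INTER_CUBIC)
    o.append(k)
cv2.imwrite("pics/st6.png",np.hstack(o))
E
```

```text
5.5 [ 0.56613982 -0.29037201  0.08116992]
```

View pics/st6.png

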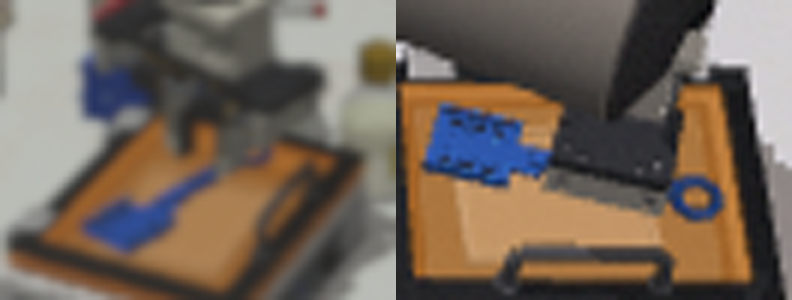

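The gripper straddles the handle, seen at crop (545,160)-(670,185) in the top view, but the tips are still about 15 mm above it. I'll continue down to contact.

Call:
move_arm:
  deltas:
    - {"x":0,"y":0,"z":0.002,"wx":0,"wy":0,"wz":0,"hand":0.4}
    - {"x":0,"y":0,"z":0.003,"wx":0,"wy":0,"wz":0,"hand":0.4}
    - {"x":0,"y":0,"z":0.004,"wx":0,"wy":0,"wz":0,"hand":0.4}
    - {"x":0,"y":0,"z":0.005,"wx":0,"wy":0,"wz":0,"hand":0.4}
    - {"x":0,"y":0,"z":0.006,"wx":0,"wy":0,"wz":0,"hand":0.4}
    - {"x":0,"y":0,"z":0.006,"wx":0,"wy":0,"wz":0,"hand":0.4}

```text
time: 6.35
tool_pos: [0.5661, -0.2903, 0.0752]
tool_rot: [-3.141, -0.0, 1.172]
contact_force: [0.8, -0.3, -0.2]
opening: 0.037
```

Call:
move_arm:
  deltas:
    - {"x":0,"y":0,"z":0.001,"wx":0,"wy":0,"wz":0,"hand":0.4}
    - {"x":0,"y":0,"z":0.002,"wx":0,"wy":0,"wz":0,"hand":0.4}
    - {"x":0,"y":0,"z":0.003,"wx":0,"wy":0,"wz":0,"hand":0.4}
    - {"x":0,"y":0,"z":0.003,"wx":0,"wy":0,"wz":0,"hand":0.4}

```text
time: 6.85
tool_pos: [0.5661, -0.2903, 0.0722]
tool_rot: [-3.141, -0.0, 1.172]
contact_force: [-0.6, -0.2, 0.1]
opening: 0.0362
```

```bash
cat > asc.py <<'E'
from h import *
def asc(n,box,ref,th=22):
    u0,v0,u1,v1=box; a=np.load(ref); b=viewer.read_camera(n)
    d=np.abs(a.astype(int)-b).max(2)>th; h=cv2.cvtColor(a,cv2.COLOR_RGB2HSV); bl=cv2.inRange(h,(105,140,50),(125,255,255))>0
    print(n,"cols from",u0)
    for v in range(v0,v1): print(v,''.join(('B' if d[v,u] else 'b') if bl[v,u] else ('#' if d[v,u] else '.') for u in range(u0,u1)))
E
python3 - <<'E'
from asc import *
asc("side",(270,150,320,200),"pics/side_a.npy")
print(proj("side",[.566,-.29,.1015]),proj("side",[.5432,-.3435,.1]))
E
```

```text
side cols from 270
150 ...........######...######.......###..............
151 ........#################.###..####...............
152 .......########BB#BBB#######.######...............
153 .....##########B#####B#####.#######...............
154 ....###########BB########.#########...............
155 ....###########BBB#################...............
156 ...############BBBB################...............
157 ....###########BBBB################...............
158 .....#########BBBBB#####.###########..............
159 .....########BBBBB##################..............
160 ....BBBBBBBB##BBB########.###########..#..........
161 ....BBBBBBBBBBBBB##.#####..################.......
162 ....bBBBbbBBBBBB#####...####################......
163 ....bbbbbbBBBB#######.######################......
164 ....bbb..bbBBB#######.######################......
165 ....bb...bbbB##..###.#######################......
166 ....bb...........###.######################.......
167 .....bb..........###.#####################........
168 ................##########################........
169 ................##########.....#
[... 1024 characters left out ...]
bb.....................................
189 .........bb.......................................
190 ..................................................
191 ..................................................
192 .................................................#
193 ................................................##
194 ..................................................
195 ..................................................
196 ..................................................
197 ..................................................
198 ..................................................
199 ..................................................
[292.43830683 178.1825981 ] [300.38266717 173.74231892]
```

Tips are now at about the right column, and by the side row still about 5-8 mm too high. I'll descend finely.

Call:
move_arm:
  deltas:
    - {"x":0,"y":0,"z":0.001,"wx":0,"wy":0,"wz":0,"hand":0.4}
    - {"x":0,"y":0,"z":0.002,"wx":0,"wy":0,"wz":0,"hand":0.4}
    - {"x":0,"y":0,"z":0.003,"wx":0,"wy":0,"wz":0,"hand":0.4}
    - {"x":0,"y":0,"z":0.003,"wx":0,"wy":0,"wz":0,"hand":0.4}

```text
time: 7.4
tool_pos: [0.5661, -0.2903, 0.0692]
tool_rot: [-3.141, -0.0, 1.172]
contact_force: [0.0, -0.1, -0.3]
opening: 0.0367
```

Call:
move_arm:
  deltas:
    - {"x":0,"y":0,"z":0.001,"wx":0,"wy":0,"wz":0,"hand":0.4}
    - {"x":0,"y":0,"z":0.002,"wx":0,"wy":0,"wz":0,"hand":0.4}
    - {"x":0,"y":0,"z":0.002,"wx":0,"wy":0,"wz":0,"hand":0.4}

```text
time: 7.78
tool_pos: [0.5661, -0.2903, 0.0672]
tool_rot: [-3.141, -0.0, 1.172]
contact_force: [0.5, -0.1, -0.2]
opening: 0.0369
```

Call:
move_arm:
  deltas:
    - {"x":0,"y":0,"z":0.001,"wx":0,"wy":0,"wz":0,"hand":0.4}
    - {"x":0,"y":0,"z":0.002,"wx":0,"wy":0,"wz":0,"hand":0.4}
    - {"x":0,"y":0,"z":0.002,"wx":0,"wy":0,"wz":0,"hand":0.4}

```text
time: 8.15
tool_pos: [0.566, -0.2903, 0.0652]
tool_rot: [-3.141, -0.0, 1.172]
contact_force: [0.4, 0.6, 0.4]
opening: 0.0369
```

Call:
move_arm:
  deltas:
    - {"x":0,"y":0,"z":0.001,"wx":0,"wy":0,"wz":0,"hand":0.4}
    - {"x":0,"y":0,"z":0.002,"wx":0,"wy":0,"wz":0,"hand":0.4}
    - {"x":0,"y":0,"z":0.002,"wx":0,"wy":0,"wz":0,"hand":0.4}

```text
time: 8.52
tool_pos: [0.5661, -0.2903, 0.0632]
tool_rot: [-3.141, -0.0, 1.172]
contact_force: [0.8, -0.1, -0.1]
opening: 0.037
```

```bash
python3 - <<'E'
from asc import *
asc("side",(275,160,315,190),"pics/side_a.npy"); asc("top",(370,185,425,220),"pics/top_a.npy")
print(proj("top",[.566,-.29,.1015]),proj("top",[.5432,-.3435,.1]))
E
```

```text
side cols from 275
160 BBBBBBB##BBB##################..........
161 BBBBBBBBBBBB########.##########.........
162 BBBBBBBBBBB##.#####.################....
163 BBBBBBBBB######.#..###################..
164 BB..bBBBB##############################.
165 b...bbBB#####...#######################.
166 b.....###..####..######################.
167 bb..........###...#####################.
168 ...........#####..####################..
169 ..........###########..##############...
170 ..........############......#########...
171 ..........##############..##.......##..#
172 ...........#################..####.....#
173 ...........#################.####......#
174 ...........######..#######...###........
175 ...........######...###B##....#.........
176 ............#####..##B##.##.............
177 ............#####..###.##...............
178 .............####....####...............
179 ....................#####...............
180 ....................####................
181 ....................#...................
182 ............b...........................
183 ..........bb............................
1
[... 1742 characters left out ...]
################BBBBB.....#B............####
210 .........#####################.BB....#B...............#
211 .........#####################.BBB..#BB................
212 ...........###################..#Bbbbb................#
213 ................##############........................#
214 ....................#########.........................#
215 ........................#####..........................
216 .......................................................
217 .......................................................
218 ..............###############........................#.
219 .......................................................
[389.69386293 206.36477745] [404.61503053 210.07115137]
```

The tips now straddle the grip point, centred at (293,179) against the predicted (292.4,178.5). Closing gently.

Call:
move_arm:
  grip_force: 12
  deltas:
    - {"x":0,"y":0,"z":0,"wx":0,"wy":0,"wz":0,"hand":0}
    - {"x":0,"y":0,"z":0,"wx":0,"wy":0,"wz":0,"hand":0}
    - {"x":0,"y":0,"z":0,"wx":0,"wy":0,"wz":0,"hand":0}
    - {"x":0,"y":0,"z":0,"wx":0,"wy":0,"wz":0,"hand":0}
    - {"x":0,"y":0,"z":0,"wx":0,"wy":0,"wz":0,"hand":0}

```text
time: 9.25
tool_pos: [0.5662, -0.2904, 0.0633]
tool_rot: [3.142, -0.0, 1.172]
contact_force: [0.8, -0.2, -0.1]
opening: 0.0136
```

Call:
move_arm:
  grip_force: 25
  deltas:
    - {"x":0,"y":0,"z":0,"wx":0,"wy":0,"wz":0,"hand":0}
    - {"x":0,"y":0,"z":-0.005,"wx":0,"wy":0,"wz":0,"hand":0}
    - {"x":0,"y":0,"z":-0.02,"wx":0,"wy":0,"wz":0,"hand":0}
    - {"x":0,"y":0,"z":-0.04,"wx":0,"wy":0,"wz":0,"hand":0}
    - {"x":0,"y":0,"z":-0.06,"wx":0,"wy":0,"wz":0,"hand":0}
    - {"x":0,"y":0,"z":-0.06,"wx":0,"wy":0,"wz":0,"hand":0}

```text
time: 10.0
tool_pos: [0.5673, -0.2911, 0.126]
tool_rot: [3.137, 0.001, 1.172]
contact_force: [-0.3, 0.9, -0.7]
opening: 0.0135
```

```bash
cat >> h.py <<'E'
def blue(n,box,z=None):
    u0,v0,u1,v1=box; h=cv2.cvtColor(viewer.read_camera(n),cv2.COLOR_RGB2HSV)[v0:v1,u0:u1]
    return cv2.inRange(h,(105,140,50),(125,255,255))
def show(m,u0,v0):
    for i,r in enumerate(m): print(v0+i,''.join('b' if x else '.' for x in r),u0 if i==0 else '')
E
python3 - <<'E'
from h import *
p,R,s=tool(); print(s["time"],p,s["opening"])
u,v=proj("side",p+[0,0,.035]).astype(int); show(blue("side",(u-30,v-18,u+25,v+22)),u-30,v-18)
u,v=proj("top",p+[0,0,.035]).astype(int); show(blue("top",(u-30,v-20,u+35,v+20)),u-30,v-20)
E
```

```text
10.0 [ 0.56734226 -0.29112221  0.12602256] 0.013464910442528904
149 ....................................................... 262
150 ....................................................... 
151 ....................................................... 
152 ....................................................... 
153 ....................................................... 
154 ....................................................... 
155 ....................................................... 
156 ....................................................... 
157 ....................................................... 
158 ......................bb............................... 
159 .....................bbbb.............................. 
160 ............bbbbbbbb..bb............................... 
161 ............bbbbbbbbbbbb............................... 
162 ............bbbbbbbbbbb................................ 
163 ............bbbbbbbbbb................................. 
164 ............bbbbbbbbbb................................. 
165 ............bb..bbbbb................................
[... 3548 characters left out ...]
............................................................. 
207 ................................................................. 
208 ................................................................. 
209 ................................................................. 
210 ................................................................. 
211 ................................................................. 
212 ................................................................. 
213 ................................................................. 
214 ................................................................. 
215 .................................................................
```

Lifted: the opening holds at 13.5 mm and the eye is visible at top (407.7,200). Next is planning the transfer.

```bash
cat >> h.py <<'E'
def hang(tilt,yaw=-1.5):  # tool pointing 'tilt' deg below horizontal towards stand back, tool x downwards
    t=np.radians(tilt); z=[np.cos(t),0,-np.sin(t)]; x=[-np.sin(t),0,-np.cos(t)]
    return Ro.from_euler("z",yaw,degrees=True).as_matrix()@np.c_[x,np.cross(z,x),z]
E
python3 - <<'E'
from h import *
p,R,s=tool(); print(hang(45).round(2).tolist())
print(delta(p+[0,0,.1],R),delta([.40,.20,.29],hang(45)))
pe=p+R@np.array([-.058,0,-.0367]); print("eye pred",pe,proj("top",pe),proj("side",pe))
E
```

```text
[[-0.71, 0.03, 0.71], [0.02, 1.0, -0.02], [-0.71, 0.0, -0.71]]
(array([ 0. ,  0. , -0.1]), array([0., 0., 0.])) (array([ 0.3873, -0.3434, -0.1667]), array([ -43.4,  -29.6, -104.8]))
eye pred [ 0.54350494 -0.34374026  0.16008848] [407.500697   200.21413501] [300.58710023 163.1344137 ]
```

The predicted eye matches the picture within half a pixel. Transferring.

Call:
move_arm:
  deltas:
    - {"x":0,"y":0,"z":-0.045,"wx":0,"wy":0,"wz":0,"hand":0}
    - {"x":0,"y":0,"z":-0.09,"wx":0,"wy":0,"wz":0,"hand":0}
    - {"x":0.045,"y":-0.04,"z":-0.11,"wx":-3.5,"wy":-2.4,"wz":-8.4,"hand":0}
    - {"x":0.09,"y":-0.08,"z":-0.125,"wx":-7.4,"wy":-5,"wz":-17.8,"hand":0}
    - {"x":0.135,"y":-0.12,"z":-0.14,"wx":-11.2,"wy":-7.7,"wz":-27.2,"hand":0}
    - {"x":0.18,"y":-0.16,"z":-0.15,"wx":-15.1,"wy":-10.4,"wz":-36.7,"hand":0}
    - {"x":0.225,"y":-0.2,"z":-0.16,"wx":-18.9,"wy":-13,"wz":-46.1,"hand":0}
    - {"x":0.27,"y":-0.24,"z":-0.167,"wx":-22.8,"wy":-15.7,"wz":-55.5,"hand":0}

```text
time: 11.1
tool_pos: [0.4487, 0.0532, 0.2902]
tool_rot: [2.916, 0.412, 2.117]
contact_force: [0.9, 1.2, -1.2]
opening: 0.0135
```

```bash
python3 - <<'E'
from h import *
p,R,s=tool(); print(s["time"],p,s["qpos"].round(2)); print(delta([.40,.20,.29],hang(45)))
E
```

```text
11.1 [0.44868751 0.05323195 0.29022491] [ 0.17 -0.07  1.85 -0.34  1.01 -0.3 ]
(array([ 0.1382,  0.0471, -0.0508]), array([-20.4, -14. , -49. ]))
```

Call:
move_arm:
  deltas:
    - {"x":0.035,"y":0.012,"z":-0.013,"wx":-3.8,"wy":-2.6,"wz":-9,"hand":0}
    - {"x":0.07,"y":0.024,"z":-0.026,"wx":-7.6,"wy":-5.2,"wz":-18,"hand":0}
    - {"x":0.1,"y":0.034,"z":-0.037,"wx":-11.4,"wy":-7.8,"wz":-27,"hand":0}
    - {"x":0.12,"y":0.041,"z":-0.044,"wx":-15.2,"wy":-10.4,"wz":-36,"hand":0}
    - {"x":0.138,"y":0.047,"z":-0.051,"wx":-18.5,"wy":-12.6,"wz":-44,"hand":0}
    - {"x":0.138,"y":0.047,"z":-0.051,"wx":-20.4,"wy":-14,"wz":-49,"hand":0}
    - {"x":0.138,"y":0.047,"z":-0.051,"wx":-20.4,"wy":-14,"wz":-49,"hand":0}

```text
time: 11.98
tool_pos: [0.4009, 0.1979, 0.2895]
tool_rot: [3.14, 0.782, 3.109]
contact_force: [0.1, -0.2, -0.1]
opening: 0.0132
```

```bash
python3 - <<'E'
from h import *
p,R,s=tool(); print(s["time"],p,s["qpos"].round(2),s["opening"]); print(delta([.45,.40,.22],hang(45)))
pe=p+R@np.array([-.058,0,-.0367]); 
for n in("side","top"):
    for z in(0,.035): print(n,z,proj(n,p+R@np.array([-.058,0,-.0367+z])+[0,0,z]))
    u,v=proj(n,pe).astype(int); show(blue(n,(u-22,v-18,u+22,v+22)),u-22,v-18)
E
```

```text
11.975 [0.40093325 0.19789218 0.28950343] [ 0.63 -0.18  2.13 -0.76  0.68 -0.44] 0.01323662708077326
(array([0.0189, 0.2035, 0.0796]), array([-0.2, -0.2, -0.3]))
side 0 [288.62213978 194.45868551]
side 0.035 [282.33047308 190.76320124]
176 ............................................ 266
177 ............................................ 
178 ............................................ 
179 ............................................ 
180 ............................................ 
181 ............................................ 
182 ............................................ 
183 ............................................ 
184 ............................................ 
185 ............................................ 
186 ............................................ 
187 ............................................ 
188 ............................................ 
189 ............................................ 
190 ............................................ 
191 ............................................ 
192 ............................................ 
193 ........
[... 2511 characters left out ...]
 
214 ......................bbbb.................. 
215 ............................................ 
216 ............................................ 
217 ............................................ 
218 ............................................ 
219 ............................................ 
220 ............................................ 
221 ............................................ 
222 ............................................ 
223 ............................................ 
224 ............................................ 
225 ............................................ 
226 ............................................ 
227 ............................................
```

The eye is at top (262,206.2) against a predicted (261.9,206.6), so its offset is fixed in the tool frame. The fingers are simply about 35 mm shorter than the stated TCP. Next is the pose in front of the peg.

```bash
cat >> h.py <<'E'
E_=np.array([-.058,0,-.0367]); TIP=np.array([.5322,.407,.257]); AX=np.array([.7068,-.0185,-.7071])
def eye_to(P,tilt,yaw=-1.5):
    Rt=hang(tilt,yaw); return delta(np.array(P)-Rt@E_,Rt)
E
python3 - <<'E'
from h import *
print(eye_to(TIP-.04*AX,45))
E
```

```text
(array([-0.0055,  0.2125,  0.1079]), array([-0.2, -0.1, -0.4]))
```

Call:
move_arm:
  deltas:
    - {"x":-0.002,"y":0.045,"z":0.01,"wx":0,"wy":0,"wz":-0.4,"hand":0}
    - {"x":-0.004,"y":0.09,"z":0.03,"wx":0,"wy":0,"wz":-0.4,"hand":0}
    - {"x":-0.005,"y":0.135,"z":0.05,"wx":0,"wy":0,"wz":-0.4,"hand":0}
    - {"x":-0.005,"y":0.18,"z":0.075,"wx":-0.2,"wy":0,"wz":-0.4,"hand":0}
    - {"x":-0.0055,"y":0.205,"z":0.1,"wx":-0.2,"wy":-0.1,"wz":-0.4,"hand":0}
    - {"x":-0.0055,"y":0.2125,"z":0.108,"wx":-0.2,"wy":-0.1,"wz":-0.4,"hand":0}
    - {"x":-0.0055,"y":0.2125,"z":0.108,"wx":-0.2,"wy":-0.1,"wz":-0.4,"hand":0}
    - {"x":-0.0055,"y":0.2125,"z":0.108,"wx":-0.2,"wy":-0.1,"wz":-0.4,"hand":0}

```text
time: 13.08
tool_pos: [0.4883, 0.4077, 0.2192]
tool_rot: [-3.142, 0.786, 3.117]
contact_force: [-0.4, -0.2, 0.4]
opening: 0.0135
```

```bash
python3 - <<'E'
from h import *
p,R,s=tool(); print(s["time"],p,s["opening"]); pe=p+R@E_; print("eye",pe,eye_to(TIP-.04*AX,45))
o=[]
for n in("side","top"):
    im=viewer.read_camera(n); h=cv2.cvtColor(im,cv2.COLOR_RGB2HSV)
    b=cv2.inRange(h,(100,120,30),(128,255,255)); r=cv2.inRange(h,(0,120,70),(8,255,255))|cv2.inRange(h,(172,120,70),(180,255,255))
    u,v=proj(n,pe).astype(int); print(n,"eye",proj(n,pe),"tip",proj(n,TIP))
    for y in range(v-12,v+20): print(y,''.join('b' if b[y,x] else 'r' if r[y,x] else '.' for x in range(u-20,u+20)),u-20 if y==v-12 else '')
    o.append(cv2.resize(im[v-20:v+30,u-33:u+33],(396,300),interpolation=cv2.INTER_CUBIC))
cv2.imwrite("pics/st7.png",np.hstack(o)[:,:,::-1])
E
```

```text
13.075 [0.48834816 0.40774502 0.21922197] 0.013459161328156406
eye [0.50335446 0.40738036 0.28619635] (array([0.0003, 0.0004, 0.001 ]), array([0.1, 0. , 0.1]))
side eye [244.55591081 238.84653608] tip [237.46479749 243.38785527]
226 ........................................ 224
227 ........................................ 
228 ........................................ 
229 ........................................ 
230 ........................................ 
231 ........................................ 
232 ........................................ 
233 ........................................ 
234 ........................................ 
235 ........................................ 
236 ..................b..................... 
237 ........................................ 
238 ........................................ 
239 ........................................ 
240 ........................b............... 
241 ........................b............... 
242 ......................bbbb.............. 
243 .............rr.......bbbbb............. 
244 ..............r.........bbbb........
[... 1445 characters left out ...]
.......... 
209 ...................bbbb................. 
210 ....................bbb................. 
211 ....................bbbb................ 
212 ....................bbbb................ 
213 ....................bbb................. 
214 ........................................ 
215 ........................................ 
216 ........................................ 
217 ........................................ 
218 ........................................ 
219 ........................................ 
220 ........................................ 
221 ........................................ 
222 ........................................ 
223 ........................................
```

The ring is centred at top (199.9,204), with the red tip at (201.2,203.1) inside it as predicted. Sliding along the peg axis.

Call:
move_arm:
  deltas:
    - {"x":0,"y":0,"z":0.01,"wx":0,"wy":0,"wz":0,"hand":0}
    - {"x":0,"y":0,"z":0.02,"wx":0,"wy":0,"wz":0,"hand":0}
    - {"x":0,"y":0,"z":0.03,"wx":0,"wy":0,"wz":0,"hand":0}
    - {"x":0,"y":0,"z":0.037,"wx":0,"wy":0,"wz":0,"hand":0}
    - {"x":0,"y":0,"z":0.042,"wx":0,"wy":0,"wz":0,"hand":0}
    - {"x":0,"y":0,"z":0.047,"wx":0,"wy":0,"wz":0,"hand":0}
    - {"x":0,"y":0,"z":0.047,"wx":0,"wy":0,"wz":0,"hand":0}

```text
time: 14.05
tool_pos: [0.5224, 0.4089, 0.1883]
tool_rot: [-3.139, 0.776, 3.119]
contact_force: [-0.7, 0.3, -1.7]
opening: 0.0138
```

```bash
cat >> h.py <<'E'
def look():
    p,R,s=tool(); pe=p+R@E_; print(s["time"],"eye",pe.round(4),"past tip",((pe-TIP)@AX).round(4),"F",s["contact_force"].round(1),s["opening"])
    for n in("side","top"):
        h=cv2.cvtColor(viewer.read_camera(n),cv2.COLOR_RGB2HSV)
        b=cv2.inRange(h,(100,120,30),(128,255,255)); r=cv2.inRange(h,(0,120,70),(8,255,255))|cv2.inRange(h,(172,120,70),(180,255,255))
        u,v=proj(n,TIP).astype(int); print(n,"eye",proj(n,pe),"tip",proj(n,TIP))
        for y in range(v-8,v+18): print(y,''.join('b' if b[y,x] else 'r' if r[y,x] else '.' for x in range(u-15,u+18)),u-15 if y==v-8 else '')
E
python3 -c "
from h import *
look()"
```

```text
14.05 eye [0.5381 0.4086 0.2551] past tip 0.0055 F [-0.7  0.3 -1.7] 0.013815455821553883
side eye [235.76150753 243.71130239] tip [237.46479749 243.38785527]
235 ................................. 222
236 ................................. 
237 ................................. 
238 ................................. 
239 ................................. 
240 ...........bbbbb................. 
241 ...........bb.bb................. 
242 ...........b..................... 
243 ...........b...r................. 
244 ...........b....r................ 
245 ...........bb.................... 
246 ............b....b............... 
247 .............bbbbbb.............. 
248 ...............bbbbb............. 
249 ..................bbb............ 
250 ...................bbbb.......... 
251 ....................bbbb......... 
252 .....................bbb......... 
253 ................................. 
254 ................................. 
255 ................................. 
256 ................................. 
257 ................................. 
258 ................................. 
259
[... 458 characters left out ...]
203 ...........bb.rrr.bb............. 
204 ............bb.rr.bb............. 
205 ............bbbbbbbb............. 
206 ..............bbbb............... 
207 ..............bbbb............... 
208 ..............bbbb............... 
209 ..............bbbb............... 
210 ..............bbbb............... 
211 ..............b.................. 
212 ................................. 
213 ................................. 
214 ................................. 
215 ................................. 
216 ................................. 
217 ................................. 
218 ................................. 
219 ................................. 
220 .................................
```

Call:
move_arm:
  deltas:
    - {"x":0,"y":0,"z":0.004,"wx":0,"wy":0,"wz":0,"hand":0}
    - {"x":0,"y":-0.001,"z":0.009,"wx":0,"wy":0,"wz":0,"hand":0}
    - {"x":0,"y":-0.001,"z":0.014,"wx":0,"wy":0,"wz":0,"hand":0}
    - {"x":0,"y":-0.001,"z":0.014,"wx":0,"wy":0,"wz":0,"hand":0}

```text
time: 14.65
tool_pos: [0.5324, 0.4083, 0.1797]
tool_rot: [-3.138, 0.769, 3.119]
contact_force: [-2.3, 1.1, -4.3]
opening: 0.0137
```

```bash
python3 -c "
from h import *
look()
p,R,s=tool();print(p,s['tool_rot'],s['qpos'].round(2))
for t in (30,20): print(t,eye_to(p+R@E_+[.002,0,-.001],t))"
```

```text
14.65 eye [0.5485 0.408  0.2464] past tip 0.019 F [-2.3  1.1 -4.3] 0.013674449647816105
side eye [233.29177393 244.83386608] tip [237.46479749 243.38785527]
235 ................................. 222
236 ................................. 
237 ................................. 
238 ................................. 
239 ................................. 
240 ................................. 
241 ...........bb.................... 
242 ............bb................... 
243 ........b....b.rr................ 
244 ........b.......r................ 
245 ........b........................ 
246 .........b....................... 
247 .........bb...b.................. 
248 ..........bbbbbb................. 
249 .............bbbb................ 
250 ...............bbb............... 
251 ................bbb.............. 
252 .................bbb............. 
253 ..................bbb............ 
254 ................................. 
255 ................................. 
256 ................................. 
257 ................................. 
258 ................................. 
259 
[... 709 characters left out ...]
.bbbb.............. 
210 ................................. 
211 ................................. 
212 ................................. 
213 ................................. 
214 ................................. 
215 ................................. 
216 ................................. 
217 ................................. 
218 ................................. 
219 ................................. 
220 ................................. 
[0.53228362 0.40832928 0.17986967] [-3.13794156  0.76937196  3.11907453] [ 0.81  0.43  1.74 -1.    0.67 -0.02]
30 (array([-0.013 ,  0.0002,  0.0166]), array([ -0. , -15.9,   0.2]))
20 (array([-0.0226,  0.0002,  0.0238]), array([ -0. , -25.9,   0.2]))
```

The ring is 19 mm past the tip. Joint 4 is at its -1.0 limit, so I can't turn the tool flatter. Instead I'll loosen the grip, rest the ring on the peg, and move the hand along an arc so the scoop pivots between the pads towards vertical.

Call:
move_arm:
  grip_force: 7
  deltas:
    - {"x":0.003,"y":0,"z":0,"wx":0,"wy":0,"wz":0,"hand":0}
    - {"x":0.006,"y":0,"z":0,"wx":0,"wy":1.5,"wz":0,"hand":0}
    - {"x":0.009,"y":0,"z":0.002,"wx":0,"wy":3,"wz":0,"hand":0}
    - {"x":0.009,"y":0,"z":0.004,"wx":0,"wy":4,"wz":0,"hand":0}
    - {"x":0.009,"y":0,"z":0.004,"wx":0,"wy":4,"wz":0,"hand":0}

```text
time: 15.38
tool_pos: [0.5297, 0.4089, 0.1728]
tool_rot: [-3.141, 0.703, 3.117]
contact_force: [-0.1, -0.5, -0.1]
opening: 0.0141
```

```bash
python3 -c "
from h import *
look()
p,R,s=tool();print(p,s['tool_rot'],s['qpos'].round(2))"
```

```text
15.375 eye [0.5502 0.4084 0.2383] past tip 0.0259 F [-0.1 -0.5 -0.1] 0.014086937267131372
side eye [232.94985013 246.53726943] tip [237.46479749 243.38785527]
235 ................................. 222
236 ................................. 
237 ................................. 
238 ................................. 
239 ................................. 
240 ................................. 
241 ................................. 
242 ................................. 
243 ...............rr................ 
244 ................r................ 
245 ................................. 
246 ................................. 
247 ........b........................ 
248 ........bb....b.................. 
249 .........bb..bbb................. 
250 ...........bbbbbb................ 
251 ..............bbbb............... 
252 ...............bbbb.............. 
253 ................bbbb............. 
254 ..................bb............. 
255 ................................. 
256 ................................. 
257 ................................. 
258 ................................. 
25
[... 569 characters left out ...]
... 
206 .................bb.............. 
207 ................................. 
208 ................................. 
209 ................................. 
210 ................................. 
211 ................................. 
212 ................................. 
213 ................................. 
214 ................................. 
215 ................................. 
216 ................................. 
217 ................................. 
218 ................................. 
219 ................................. 
220 ................................. 
[0.52916971 0.40872843 0.17224558] [-3.13969991  0.70206616  3.11792448] [ 0.79  0.43  1.7  -0.86  0.67 -0.16]
```

Call:
move_arm:
  grip_force: 5
  deltas:
    - {"x":0.001,"y":0,"z":0.004,"wx":0,"wy":0,"wz":0,"hand":0}
    - {"x":0.0,"y":0,"z":0.008,"wx":0,"wy":0,"wz":0,"hand":0}
    - {"x":-0.001,"y":0,"z":0.013,"wx":0,"wy":0,"wz":0,"hand":0}
    - {"x":-0.002,"y":0,"z":0.018,"wx":0,"wy":0,"wz":0,"hand":0}
    - {"x":-0.002,"y":0,"z":0.018,"wx":0,"wy":0,"wz":0,"hand":0}

```text
time: 16.1
tool_pos: [0.5423, 0.4081, 0.1588]
tool_rot: [-3.139, 0.701, 3.118]
contact_force: [0.4, 0.5, -0.1]
opening: 0.014
```

```bash
python3 -c "
from h import *
look()
p,R,s=tool();print(p,s['tool_rot'],s['qpos'].round(2))"
```

```text
16.1 eye [0.563  0.4077 0.2242] past tip 0.0449 F [ 0.4  0.5 -0.1] 0.01400671147383936
side eye [230.03297994 248.63082132] tip [237.46479749 243.38785527]
235 ................................. 222
236 ................................. 
237 ................................. 
238 ................................. 
239 ................................. 
240 ................................. 
241 ................................. 
242 ................................. 
243 ...............rr................ 
244 ................r................ 
245 ................................. 
246 ................................. 
247 ......b.......................... 
248 ......b.......................... 
249 ......b.......................... 
250 ......bb....bb................... 
251 .......bb..bbb................... 
252 ..........bbbbb.................. 
253 ............bbbb................. 
254 ..............bb................. 
255 ..............bbb................ 
256 ...............b................. 
257 ................................. 
258 ................................. 
259 .
[... 568 characters left out ...]
... 
206 ................................. 
207 ................................. 
208 ................................. 
209 ................................. 
210 ................................. 
211 ................................. 
212 ................................. 
213 ................................. 
214 ................................. 
215 ................................. 
216 ................................. 
217 ................................. 
218 ................................. 
219 ................................. 
220 ................................. 
[0.5421075  0.40825022 0.15910604] [-3.13895366  0.70079684  3.1183328 ] [ 0.77  0.46  1.7  -0.87  0.65 -0.15]
```

The ring slid along the peg to its root. I'll continue the arc so it pivots there.

Call:
move_arm:
  deltas:
    - {"x":0.0,"y":0,"z":0.004,"wx":0,"wy":0,"wz":0,"hand":0}
    - {"x":0.0,"y":0,"z":0.008,"wx":0,"wy":0,"wz":0,"hand":0}
    - {"x":-0.001,"y":0,"z":0.012,"wx":0,"wy":0,"wz":0,"hand":0}
    - {"x":-0.002,"y":0,"z":0.016,"wx":0,"wy":0,"wz":0,"hand":0}
    - {"x":-0.002,"y":0,"z":0.016,"wx":0,"wy":0,"wz":0,"hand":0}

```text
time: 16.82
tool_pos: [0.5541, 0.4078, 0.1479]
tool_rot: [-3.139, 0.701, 3.118]
contact_force: [-0.5, -0.3, -0.4]
opening: 0.0142
```

```bash
python3 -c "
from h import *
look()
p,R,s=tool();print(p,s['tool_rot'],s['qpos'].round(2))"
```

```text
16.825 eye [0.5748 0.4074 0.2133] past tip 0.061 F [-0.5 -0.3 -0.4] 0.01421029228362217
side eye [227.28513574 250.13670447] tip [237.46479749 243.38785527]
235 ................................. 222
236 ................................. 
237 ................................. 
238 ................................. 
239 ................................. 
240 ................................. 
241 ................................. 
242 ................................. 
243 ...............rr................ 
244 ................r................ 
245 ................................. 
246 .......bb........................ 
247 .......b......................... 
248 .......b......................... 
249 .......b......................... 
250 .......b....b.................... 
251 .......b...bb.................... 
252 ..........bbbb................... 
253 ............bb................... 
254 ............bbb.................. 
255 .............bbb................. 
256 ..............bb................. 
257 ................................. 
258 ................................. 
259 
[... 569 characters left out ...]
... 
206 ................................. 
207 ................................. 
208 ................................. 
209 ................................. 
210 ................................. 
211 ................................. 
212 ................................. 
213 ................................. 
214 ................................. 
215 ................................. 
216 ................................. 
217 ................................. 
218 ................................. 
219 ................................. 
220 ................................. 
[0.55396306 0.40794464 0.1482209 ] [-3.13900892  0.70088257  3.11835271] [ 0.76  0.49  1.69 -0.89  0.63 -0.14]
```

It is pivoting now: in the side view the ring stays near column 229 while the handle steepens. One more arc step.

Call:
move_arm:
  deltas:
    - {"x":-0.001,"y":0,"z":0.004,"wx":0,"wy":0,"wz":0,"hand":0}
    - {"x":-0.002,"y":0,"z":0.008,"wx":0,"wy":0,"wz":0,"hand":0}
    - {"x":-0.003,"y":0,"z":0.012,"wx":0,"wy":0,"wz":0,"hand":0}
    - {"x":-0.004,"y":0,"z":0.015,"wx":0,"wy":0,"wz":0,"hand":0}
    - {"x":-0.004,"y":0,"z":0.015,"wx":0,"wy":0,"wz":0,"hand":0}

```text
time: 17.55
tool_pos: [0.5667, 0.4075, 0.139]
tool_rot: [-3.139, 0.701, 3.118]
contact_force: [0.7, 0.1, -0.9]
opening: 0.0139
```

```bash
python3 - <<'E'
from h import *
look()
p,R,s=tool();print(p,s['tool_rot'],s['qpos'].round(2))
o=[]
for n in("side","top"):
    u,v=proj(n,TIP).astype(int); im=viewer.read_camera(n)[v-20:v+55,u-50:u+50]; o.append(cv2.resize(im,(400,300),interpolation=cv2.INTER_CUBIC))
cv2.imwrite("pics/st8.png",np.hstack(o)[:,:,::-1])
E
```

```text
17.55 eye [0.5874 0.4071 0.2045] past tip 0.0761 F [ 0.7  0.1 -0.9] 0.013932883066644598
side eye [224.31896872 251.14807171] tip [237.46479749 243.38785527]
235 ................................. 222
236 ................................. 
237 ................................. 
238 ................................. 
239 ................................. 
240 ................................. 
241 ................................. 
242 ................................. 
243 ...............rr................ 
244 ................r................ 
245 ................................. 
246 .........b....................... 
247 ........b........................ 
248 ........b........................ 
249 ................................. 
250 ................................. 
251 ...........b..................... 
252 ..........bbb.................... 
253 ..........bbb.................... 
254 ...........bb.................... 
255 ............b.................... 
256 ................................. 
257 ................................. 
258 ................................. 
259
[... 570 characters left out ...]
... 
206 ................................. 
207 ................................. 
208 ................................. 
209 ................................. 
210 ................................. 
211 ................................. 
212 ................................. 
213 ................................. 
214 ................................. 
215 ................................. 
216 ................................. 
217 ................................. 
218 ................................. 
219 ................................. 
220 ................................. 
[0.56659709 0.40754834 0.13920702] [-3.13884905  0.7006497   3.11836571] [ 0.74  0.51  1.68 -0.9   0.61 -0.14]
```

View pics/st8.png

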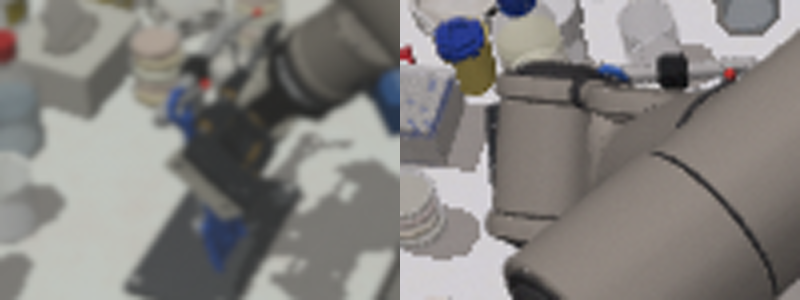

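The scoop now hangs nearly upright from the peg root, with the ring at crop (178,105) and the blade at (225,240) in the side view. Releasing.

Call:
move_arm:
  deltas:
    - {"x":0,"y":0,"z":0,"wx":0,"wy":0,"wz":0,"hand":0.18}
    - {"x":0,"y":0,"z":0,"wx":0,"wy":0,"wz":0,"hand":0.25}
    - {"x":0,"y":0,"z":0,"wx":0,"wy":0,"wz":0,"hand":0.35}
    - {"x":0,"y":0,"z":0,"wx":0,"wy":0,"wz":0,"hand":0.4}
    - {"x":0,"y":0,"z":0,"wx":0,"wy":0,"wz":0,"hand":0.4}
    - {"x":0,"y":0,"z":-0.01,"wx":0,"wy":0,"wz":0,"hand":0.4}
    - {"x":0,"y":0,"z":-0.025,"wx":0,"wy":0,"wz":0,"hand":0.4}
    - {"x":0.005,"y":0,"z":-0.045,"wx":0,"wy":0,"wz":0,"hand":0.4}

```text
time: 18.75
tool_pos: [0.5331, 0.4086, 0.1718]
tool_rot: [-3.14, 0.701, 3.118]
contact_force: [-0.5, 0.7, 0.4]
opening: 0.0366
```

Call:
move_arm:
  deltas:
    - {"x":0.01,"y":0,"z":-0.03,"wx":0,"wy":0,"wz":0,"hand":0.4}
    - {"x":0.015,"y":0,"z":-0.07,"wx":0,"wy":0,"wz":0,"hand":0.4}
    - {"x":0.02,"y":0,"z":-0.11,"wx":0,"wy":0,"wz":0,"hand":0.4}
    - {"x":0.02,"y":0,"z":-0.15,"wx":0,"wy":0,"wz":0,"hand":0.4}
    - {"x":0.02,"y":0,"z":-0.15,"wx":0,"wy":0,"wz":0,"hand":0.4}

```text
time: 19.38
tool_pos: [0.4202, 0.413, 0.2761]
tool_rot: [3.137, 0.704, 3.117]
contact_force: [0.2, -0.3, -0.6]
opening: 0.0364
```

```bash
cat >> h.py <<'E'
def scoop(n="side",box=(205,230,275,315)):
    m=blue(n,box); k=cv2.connectedComponentsWithStats(m); i=1+k[2][1:,4].argmax(); m=(k[1]==i)*np.uint8(1) if 0 else m
    v,u=np.nonzero(m); print(n,"n",len(u),"u",u.min()+box[0],u.max()+box[0],"v",v.min()+box[1],v.max()+box[1]); show(m[v.min():v.max()+1,u.min():u.max()+1],u.min()+box[0],v.min()+box[1])
E
python3 - <<'E'
from h import *
p,R,s=tool();print(s["time"],p,s['tool_rot'],s['qpos'].round(2),s["opening"])
scoop(box=(215,235,262,310)); 
for P in([.557,.405,.225],[.557,.405,.05]): print(proj("side",P),proj("top",P))
E
```

```text
19.375 [0.42019178 0.41300344 0.27611834] [3.13694441 0.70412937 3.11677465] [ 0.97  0.22  1.69 -0.74  0.94 -0.21] 0.03639262267528328
side n 1 u 233 233 v 253 253
253 b 233
[231.86446366 248.36044962] [203.69552285 203.33913562]
[234.83674019 283.43775975] [211.08916697 231.57027912]
```

```bash
cat >> h.py <<'E'
def loose(n,box,lo=(98,70,25),hi=(132,255,255)):
    u0,v0,u1,v1=box; h=cv2.cvtColor(viewer.read_camera(n),cv2.COLOR_RGB2HSV)[v0:v1,u0:u1]; return cv2.inRange(h,lo,hi)
E
python3 - <<'E'
from h import *
show(loose("side",(215,238,262,300)),215,238)
show(loose("top",(185,190,235,245)),185,190)
E
```

```text
238 ............................................... 215
239 ............................................... 
240 ............................................... 
241 ............................................... 
242 ............................................... 
243 ............................................... 
244 ............................................... 
245 ............................................... 
246 ...............bbb............................. 
247 ...............bb.............................. 
248 ..............bbb.............................. 
249 ..............bb............................... 
250 ..............bb..bb........................... 
251 ..............bb..bb........................... 
252 ..............bbbbbb........................... 
253 ................bbbbb.......................... 
254 .................bbbb.......................... 
255 ..................bbb.......................... 
256 ..................bbb.......................... 
257 ..................bbbb......................... 
258 ...................bbb...........
[... 4570 characters left out ...]
............................ 
233 .................................................. 
234 .................................................. 
235 .................................................. 
236 .................................................. 
237 .................................................. 
238 .................................................. 
239 .................................................. 
240 .................................................. 
241 .................................................. 
242 .................................................. 
243 .................................................. 
244 ..................................................
```

The scoop hangs free of the gripper on the peg. I'll get its handle angle from the handle lines in both views (two-plane intersection), twice, to see whether it is still swinging.

```bash
cat >> h.py <<'E'
def line_normal(n,box):
    m=loose(n,box); v,u=np.nonzero(m); k=np.polyfit(v,u,1); r=[ray(n,(np.polyval(k,y)+box[0],y+box[1]))[1] for y in(0,box[3]-box[1]-1)]
    return np.cross(*r)
def angle():
    d=np.cross(line_normal("side",(228,254,246,267)),line_normal("top",(195,207,215,216))); d/=np.linalg.norm(d); d*=np.sign(d[2])
    print("scoop x dir",d.round(3),"deg from vertical",np.degrees(np.arccos(d[2])).round(1))
E
python3 -c "
from h import *
angle();angle();angle()"
```

```text
scoop x dir [ 0.217 -0.014  0.976] deg from vertical 12.6
scoop x dir [ 0.217 -0.014  0.976] deg from vertical 12.6
scoop x dir [ 0.208 -0.016  0.978] deg from vertical 12.0
```

The scoop is at rest at 12°, within the 20° limit. Now the cover.

```bash
python3 - <<'E'
from h import *
print(tri((203,203),(232,249)), TIP+.0235*AX)
print(delta([.40,.10,.26],down(83)),delta([.49,-.261,.20],down(83)))
E
```

```text
(array([0.55637259, 0.40747894, 0.22566964]), np.float64(0.002984896958774749)) [0.5488098  0.40656525 0.24038315]
(array([ 0.0188, -0.3115,  0.0004]), array([33.2, 30.4, 91.3])) (array([-0.0177, -0.6699,  0.111 ]), array([33.2, 30.4, 91.3]))
```

Call:
move_arm:
  deltas:
    - {"x":0.01,"y":-0.05,"z":-0.02,"wx":0,"wy":0,"wz":0,"hand":0.5}
    - {"x":0.015,"y":-0.105,"z":-0.02,"wx":3.3,"wy":3,"wz":9.1,"hand":0.5}
    - {"x":0.019,"y":-0.16,"z":-0.01,"wx":6.6,"wy":6.1,"wz":18.2,"hand":0.5}
    - {"x":0.019,"y":-0.215,"z":0,"wx":9.9,"wy":9.1,"wz":27.4,"hand":0.5}
    - {"x":0.019,"y":-0.27,"z":0,"wx":13.2,"wy":12.1,"wz":36.5,"hand":0.5}
    - {"x":0.015,"y":-0.325,"z":0.005,"wx":16.6,"wy":15.2,"wz":45.6,"hand":0.5}
    - {"x":0.01,"y":-0.38,"z":0.015,"wx":19.9,"wy":18.2,"wz":54.8,"hand":0.5}
    - {"x":0.005,"y":-0.435,"z":0.03,"wx":23.2,"wy":21.3,"wz":63.9,"hand":0.5}

```text
time: 20.82
tool_pos: [0.4269, -0.0257, 0.2475]
tool_rot: [3.008, 0.19, 1.911]
contact_force: [1.7, 0.4, 0.5]
opening: 0.046
```

```bash
python3 - <<'E'
from h import *
p,R,s=tool(); print(s["time"],p,s["qpos"].round(2),s["opening"]); print(delta([.49,-.261,.20],down(83)))
E
```

```text
20.825 [ 0.42688116 -0.02570315  0.24746872] [-0.16 -0.01  1.83 -0.11  1.11 -0.47] 0.04595561472032824
(array([-0.2295, -0.0312,  0.0891]), array([10. ,  8.9, 27.1]))
```

Call:
move_arm:
  deltas:
    - {"x":-0.05,"y":-0.007,"z":0.015,"wx":3,"wy":2.7,"wz":8.5,"hand":0.5}
    - {"x":-0.1,"y":-0.014,"z":0.035,"wx":6,"wy":5.4,"wz":17,"hand":0.5}
    - {"x":-0.15,"y":-0.02,"z":0.055,"wx":9,"wy":8,"wz":25,"hand":0.5}
    - {"x":-0.19,"y":-0.026,"z":0.075,"wx":10,"wy":8.9,"wz":27.1,"hand":0.5}
    - {"x":-0.22,"y":-0.03,"z":0.085,"wx":10,"wy":8.9,"wz":27.1,"hand":0.5}
    - {"x":-0.2295,"y":-0.031,"z":0.089,"wx":10,"wy":8.9,"wz":27.1,"hand":0.5}
    - {"x":-0.2295,"y":-0.031,"z":0.089,"wx":10,"wy":8.9,"wz":27.1,"hand":0.5}

```text
time: 21.7
tool_pos: [0.4908, -0.2586, 0.1996]
tool_rot: [-3.141, 0.002, 1.453]
contact_force: [-1.1, 0.4, -0.7]
opening: 0.0463
```

```bash
python3 - <<'E'
from h import *
p,R,s=tool(); print(s["time"],p,s["qpos"].round(2),s["opening"]); print(delta([.49,-.261,.081],down(83)))
E
```

```text
21.7 [ 0.49075857 -0.25855934  0.19963178] [-0.62  0.39  1.43 -0.    1.32 -0.5 ] 0.046283633422631566
(array([-0.0023, -0.0004,  0.1186]), array([-0. ,  0.1,  0.3]))
```

Call:
move_arm:
  deltas:
    - {"x":-0.002,"y":0,"z":0.025,"wx":0,"wy":0,"wz":0,"hand":0.5}
    - {"x":-0.002,"y":0,"z":0.05,"wx":0,"wy":0,"wz":0,"hand":0.5}
    - {"x":-0.002,"y":0,"z":0.07,"wx":0,"wy":0,"wz":0,"hand":0.5}
    - {"x":-0.002,"y":0,"z":0.08,"wx":0,"wy":0,"wz":0,"hand":0.5}
    - {"x":-0.002,"y":0,"z":0.09,"wx":0,"wy":0,"wz":0,"hand":0.5}
    - {"x":-0.002,"y":0,"z":0.1,"wx":0,"wy":0,"wz":0,"hand":0.5}
    - {"x":-0.002,"y":0,"z":0.1,"wx":0,"wy":0,"wz":0,"hand":0.5}

```text
time: 22.58
tool_pos: [0.4904, -0.2606, 0.0995]
tool_rot: [-3.141, 0.002, 1.454]
contact_force: [-0.5, 0.3, -0.0]
opening: 0.046
```

Call:
move_arm:
  deltas:
    - {"x":0,"y":0,"z":0.005,"wx":0,"wy":0,"wz":0,"hand":0.5}
    - {"x":0,"y":0,"z":0.01,"wx":0,"wy":0,"wz":0,"hand":0.5}
    - {"x":0,"y":0,"z":0.015,"wx":0,"wy":0,"wz":0,"hand":0.5}
    - {"x":0,"y":0,"z":0.019,"wx":0,"wy":0,"wz":0,"hand":0.5}
    - {"x":0,"y":0,"z":0.019,"wx":0,"wy":0,"wz":0,"hand":0.5}

```text
time: 23.2
tool_pos: [0.4906, -0.2609, 0.0807]
tool_rot: [-3.141, 0.002, 1.454]
contact_force: [0.7, 0.0, 0.6]
opening: 0.046
```

Call:
move_arm:
  grip_force: 10
  deltas:
    - {"x":0,"y":0,"z":0,"wx":0,"wy":0,"wz":0,"hand":0}
    - {"x":0,"y":0,"z":0,"wx":0,"wy":0,"wz":0,"hand":0}
    - {"x":0,"y":0,"z":0,"wx":0,"wy":0,"wz":0,"hand":0}
    - {"x":0,"y":0,"z":0,"wx":0,"wy":0,"wz":0,"hand":0}
    - {"x":0,"y":0,"z":0,"wx":0,"wy":0,"wz":0,"hand":0}
    - {"x":0,"y":0,"z":0,"wx":0,"wy":0,"wz":0,"hand":0}

```text
time: 23.95
tool_pos: [0.4867, -0.2604, 0.081]
tool_rot: [-3.133, 0.001, 1.454]
contact_force: [-14.9, -0.1, 8.5]
opening: 0.0099
```

The bar is held at 9.9 mm opening, about 4 mm nearer than measured. I'll recentre, firm up the grip and raise the cover along its arc.

Call:
move_arm:
  grip_force: 30
  deltas:
    - {"x":0,"y":-0.004,"z":0,"wx":0,"wy":0,"wz":0,"hand":0}
    - {"x":0,"y":-0.004,"z":0,"wx":0,"wy":0,"wz":0,"hand":0}
    - {"x":0,"y":-0.0028,"z":-0.0067,"wx":0.4,"wy":0,"wz":0,"hand":0}
    - {"x":0,"y":-0.0003,"z":-0.0165,"wx":1.1,"wy":0,"wz":0,"hand":0}
    - {"x":0,"y":0.0025,"z":-0.0263,"wx":1.8,"wy":0,"wz":0,"hand":0}
    - {"x":0,"y":0.0072,"z":-0.039,"wx":2.7,"wy":0,"wz":0,"hand":0}
    - {"x":0,"y":0.0127,"z":-0.0512,"wx":3.6,"wy":0,"wz":0,"hand":0}
    - {"x":0,"y":0.019,"z":-0.063,"wx":4.4,"wy":0,"wz":0,"hand":0}

```text
time: 24.95
tool_pos: [0.5091, -0.2633, 0.1444]
tool_rot: [-3.062, 0.003, 1.454]
contact_force: [0.6, -3.0, -5.1]
opening: 0.0089
```

```bash
cat >> h.py <<'E'
def cover():
    p,R,s=tool(); yaw=np.radians(-6.9); X=np.array([np.cos(yaw),np.sin(yaw),0])
    bar=p-.047*R[:,2]; b0=np.array([.4867,-.2604,.128]); h=b0+.192*X; h[2]=.084
    d=bar-h; a=(d@X,d[2]); th=167.093-np.degrees(np.arctan2(a[1],a[0]))
    print(s["time"],"p",p.round(4),"r",np.hypot(*a).round(4),"theta",th.round(2),"F",s["contact_force"].round(1),"open",round(s["opening"],4),"q",s["qpos"].round(2))
    return X,h,yaw
E
python3 - <<'E'
from h import *
X,h,yaw=cover()
def tgt(th,phi):
    a=np.radians(167.093-th); b=h+.197*(np.cos(a)*X+np.sin(a)*np.array([0,0,1]))
    Rt=Ro.from_rotvec(np.radians(phi)*np.array([-np.sin(yaw),np.cos(yaw),0])).as_matrix()@down(83.2); return delta(b+.047*Rt[:,2],Rt)
for th in(24,28,32,36,40,43,45): print(th,*tgt(th,th/4.5))
E
```

```text
24.95 p [ 0.5091 -0.2633  0.1444] r 0.1974 theta 20.0 F [ 0.6 -3.  -5.1] open 0.0089 q [-0.59  0.52  1.39 -0.04  1.31 -0.46]
24 [ 0.0001  0.0066 -0.0117] [0.8 0.2 0.1]
28 [ 0.0001  0.0137 -0.0231] [1.7 0.2 0.1]
32 [ 0.      0.0215 -0.0339] [2.6 0.2 0.1]
36 [-0.0001  0.03   -0.0441] [3.4 0.2 0.1]
40 [-0.0001  0.0392 -0.0536] [4.3 0.2 0.1]
43 [-0.0002  0.0466 -0.0603] [5.  0.2 0.1]
45 [-0.0002  0.0516 -0.0646] [5.4 0.2 0.1]
```

The cover follows the arc: radius 0.1974, 20°, 5 N load. On to 45°.

Call:
move_arm:
  deltas:
    - {"x":0,"y":0.0066,"z":-0.0117,"wx":0.8,"wy":0,"wz":0,"hand":0}
    - {"x":0,"y":0.0137,"z":-0.0231,"wx":1.7,"wy":0,"wz":0,"hand":0}
    - {"x":0,"y":0.0215,"z":-0.0339,"wx":2.6,"wy":0,"wz":0,"hand":0}
    - {"x":0,"y":0.03,"z":-0.0441,"wx":3.4,"wy":0,"wz":0,"hand":0}
    - {"x":0,"y":0.0392,"z":-0.0536,"wx":4.3,"wy":0,"wz":0,"hand":0}
    - {"x":0,"y":0.0466,"z":-0.0603,"wx":5,"wy":0,"wz":0,"hand":0}
    - {"x":0,"y":0.0516,"z":-0.0646,"wx":5.4,"wy":0,"wz":0,"hand":0}
    - {"x":0,"y":0.0516,"z":-0.0646,"wx":5.4,"wy":0,"wz":0,"hand":0}

```text
time: 25.95
tool_pos: [0.5644, -0.2703, 0.2062]
tool_rot: [-2.968, 0.004, 1.453]
contact_force: [-7.2, -1.6, 6.2]
opening: 0.0089
```

Call:
move_arm:
  deltas:
    - {"x":0,"y":0,"z":0,"wx":0,"wy":0,"wz":0,"hand":0}
    - {"x":0,"y":0,"z":0,"wx":0,"wy":0,"wz":0,"hand":0}
    - {"x":0,"y":0,"z":0,"wx":0,"wy":0,"wz":0,"hand":0}
    - {"x":0,"y":0,"z":0,"wx":0,"wy":0,"wz":0,"hand":0}

```text
time: 26.45
tool_pos: [0.5641, -0.2702, 0.2061]
tool_rot: [-2.968, 0.004, 1.453]
contact_force: [-6.8, 0.1, 4.8]
opening: 0.0088
```

```bash
python3 - <<'E'
from h import *
cover(); angle(); cover(); angle()
# independent cover check in the side view: orange amber region extents
h=cv2.cvtColor(viewer.read_camera("side"),cv2.COLOR_RGB2HSV)[130:215,245:335]
m=cv2.inRange(h,(8,110,60),(22,255,255)); show(m[::2,::2],245,130)
X=np.array([np.cos(-.12),np.sin(-.12),0]);Y=np.array([-X[1],X[0],0]);hg=np.array([.4867,-.2604,0])+.192*X
for th in(0,40,45,50):
    t=np.radians(th)
    for y in(.126,-.126):
        f=hg+[0,0,.084]+Y*y+(-.2*np.cos(t)+.012*np.sin(t))*X+np.array([0,0,.2*np.sin(t)+.012*np.cos(t)]); print(th,y,proj("side",f).round(1),proj("top",f).round(1))
E
```

```text
26.45 p [ 0.5641 -0.2702  0.2061] r 0.1989 theta 44.92 F [-6.8  0.1  4.8] open 0.0088 q [-0.53  0.64  1.   -0.07  1.65 -0.41]
scoop x dir [ 0.202 -0.017  0.979] deg from vertical 11.7
26.55 p [ 0.5641 -0.2702  0.206 ] r 0.1989 theta 44.92 F [-6.  -1.4  4.6] open 0.0088 q [-0.53  0.64  1.   -0.07  1.65 -0.41]
scoop x dir [ 0.202 -0.017  0.979] deg from vertical 11.7
130 ............................................. 245
131 ............................................. 
132 ............................................. 
133 ............................................. 
134 ............................................. 
135 ............................................. 
136 ............................................. 
137 ............................................. 
138 ............................................. 
139 ...............................bb............ 
140 ..............................bbb............ 
141 .............................bb.............. 
142 ............................bbb.............. 
143 .........................bbbbb............... 
144 ...........
[... 1061 characters left out ...]
............................................ 
166 ............................................. 
167 ............................................. 
168 ............................................. 
169 ............................................. 
170 ............................................. 
171 ............................................. 
172 ............................................. 
0 0.126 [296.3 199.5] [353.2 225.7]
0 -0.126 [318.3 173.1] [420.3 226.5]
40 0.126 [285.6 173.1] [355.4 193.2]
40 -0.126 [309.  148.2] [425.2 193.9]
45 0.126 [283.1 170.1] [355.5 188.4]
45 -0.126 [306.7 145.5] [425.4 189.1]
50 0.126 [280.4 167.3] [355.6 183.6]
50 -0.126 [304.2 142.8] [425.5 184.3]
```

The tool-based angle is 44.9° and the scoop is steady. As an independent check I'll use the cover's front edge in the top view, where it should be near row 188-189 for 45° and moves about 1 px per degree.

```bash
python3 - <<'E'
from h import *
im=viewer.read_camera("top")
for c in(359,363,367,412,416,420): print(c,' '.join(f"{int(im[v,c].mean())}{'o' if int(im[v,c,0])-int(im[v,c,2])>50 else ''}" for v in range(178,204)))
m=cv2.inRange(cv2.cvtColor(im,cv2.COLOR_RGB2HSV),(8,110,60),(24,255,255)); show(m[180:225:2,345:435:2],345,180)
E
```

```text
359 82 80 74 68 65 59 54 52 48 77o 45 40 47 117o 121o 106o 100o 109 104 104 103 103 103 102 103 101
363 88 84 82 76 72 64 62 57 52 50 43 37 47 116o 121o 105o 101o 108 103 104 118 117 127 130 118 106
367 92 89 85 81 78 72 68 62 58 55 50 45 33 110o 122o 112o 102o 109 103 104 153 124 163 173 173 174
412 205 207 207 207 207 207 208 99 34 75o 86o 45 31 63o 117o 122o 121o 127o 132 132 131 133 133 133 132 133
416 207 207 205 207 208 207 207 207 163 62 31 30 32 58o 126o 139o 139o 154o 202 207 208 207 207 146 136 134
420 205 206 208 206 205 206 207 207 207 204 94 27 32 58o 101o 106o 129o 154o 203 207 207 206 206 206 208 147
180 ............................................. 345
181 ............................................. 
182 ............................................. 
183 ........................bbbbb.bbb............ 
184 ...b...bb..............bbbbbb.bbbbbb......... 
185 ....bb..b.................................... 
186 ....bbbbbbbbbbbb.....bbbbbbbbbbbbbbbbbbbb.... 
187 .....bbbbbbbbbbbbbb.bbbbbbbbbbbbbbbbbbbb..... 
188 ............................................. 
189 ............................................. 
190 ............................................. 
191 ............................................. 
192 ............................................. 
193 ............................................. 
194 ............................................. 
195 ............................................. 
196 ............................................. 
197 ............................................. 
198 ............................................. 
199 ............................................. 
200 ............................................. 
201 ............................................. 
202 .............................................
```

The frame's front edge is at rows 190-191, which means 43-44° and agrees with 44.9° from the tool. Both are well inside 39-51°, and everything is still. Handing in.

```bash
python3 -c "
from h import *
cover(); print(monitor.observe()['qvel'].round(4)); print(robot.hand_in())"
```

```text
26.75 p [ 0.5641 -0.2702  0.206 ] r 0.1989 theta 44.92 F [-5.7 -2.   5.4] open 0.0087 q [-0.53  0.64  1.   -0.07  1.65 -0.41]
[-0.0002  0.      0.0008 -0.0016  0.0007 -0.0003]
the job is handed in; nothing more can be done
None
```

I hung the scoop by its eye on the free peg and let go. I then raised the cover by its bar to about 45° and handed in at 26.8 s while still holding it.

Last checks:
- **Scoop:** it hangs still, with the handle about 12° from vertical and the eye about 17 mm from the peg's middle. I never moved it over the bench uncarried, and the fingers are far from it.
- **Cover:** the tool pose gives 44.9°, while the front edge in the top view gives about 43–44°. Both are inside 39–51°.
- **Hold:** the grip is set to 30 N with an opening of 8.7 mm on the bar, and joint speeds are about zero. The measured force of 6–8 N runs mostly along the hinge radius. I put that down to the hinge position being about 2 mm off.
- **Bystanders:** I did not measure them again after the moves. No unexpected contact force showed on the way.

Disagreements and limits I worked around:
- **Fingertips:** the real tips sat about 35 mm behind the stated TCP, so I worked with corrected offsets.
- **Joint 4:** it reached its limit at the peg. I let the scoop pivot between lightly closed fingers before letting go, instead of turning the tool flatter.

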